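Blow off a padlock and set it under the magnifier

TASK

Dust off the brass padlock and set it up for examination: stand it upright on the middle of the round rubber disc in front of the air duster and let go, then press the duster's cap fully down and let it spring back up. After that stand the padlock upright on the centre of the white cross on the grey gridded board, let go, and finally swing the ring magnifier over so that its lens is centred above the padlock. Press the cap only while the padlock stands on the disc, and leave the eyepiece, the jar and the mouse where they are.

Things in the scene. Friction and masses are not known exactly. Their poses are not given: they have to be found in the camera images.
- padlock: brass padlock standing upright, loose, about 180 g: body 40 (its x) x 20 (its y) x 34 mm (z) with a steel U-shackle in its x-z plane on top reaching 60 mm; origin at the centre of the underside, z up. Grip the body across its 20 mm thickness
- duster: fixed air duster: aluminium can, 52 mm diameter, upright on a grey base plate 210 x 90 x 8 mm; origin on the can's axis at table level; its -x axis points to the rubber disc, whose centre is 120 mm from the can's axis. The collar round the can's foot is 62 mm in diameter; the can with its cap is 165 mm tall and a thin nozzle reaches 46 mm from the axis towards the disc, at 140 to 160 mm height
- disc (a point): centre of the top of the black rubber disc (64 mm diameter, its top 20 mm above the table) on the duster's base plate
- cap_top (a point): centre of the top of the duster's white push cap (28 mm diameter, 18 mm tall, top 165 mm above the table when up); press straight down
- cap (a joint): travel of the cap: 0 up, 0.007 m fully down; a spring pushes it back, about 8 N hold it fully down
- stand: fixed examination stand: grey gridded board 310 (x) x 240 (y) x 28 mm; its origin is at table level under the white cross, the board reaches from -120 to +190 mm in x and +-120 mm in y about it; a post with its top 195 mm above the table stands 150 mm from the cross along +x
- mark (a point): centre of the white cross (arms 84 mm) on the top face of the board, 28 mm above the table
- lens_arm (a joint): angle of the magnifier arm about the upright post: 0 when the lens is above the cross, positive when swung away counter-clockwise seen from above; range -0.5 to 1.6 rad; light friction keeps it where it is left
- lens_hinge (a point): point on the post's axis at the height of the magnifier arm, 167 mm above the table; its axes turn with the arm, -x points along the arm to the lens
- lens_center (a point): centre of the clear lens in its black ring (98 mm outer diameter, 14 mm thick), 150 mm from the post's axis, 167 mm above the table
- lens_pin (a point): centre of the top of the upright black grip pin at the arm's free end (16 mm diameter, rises 43 mm above the arm, top 217 mm above the table), 200 mm from the post's axis
- eyepiece: bystander: loose black microscope eyepiece, 40 mm diameter, 48 mm tall, origin at the centre of the underside
- jar: bystander: small glass jar, 48 mm diameter, 60 mm tall, origin at the centre of the underside
- mouse: bystander: round black computer mouse, 54 mm diameter, 30 mm tall, origin at the centre of the underside
There are look-alikes about, which are no part of the job. There is more than one size of the duster; the job needs the smaller.

How it is judged:
On the way, in this order (a step that is already met when the one before it is completed fails the run):
1. the padlock stands upright on the middle of the disc, let go (horizontal distance between padlock and disc below 0.015 m and z of padlock in the frame of disc between -0.004 and 0.004 m and angle between padlock's own z axis and vertical below 0.12 rad and contact force between padlock and the fingers below 0.1 N and linear speed of padlock below 0.02 m/s), for 0.2 s.
2. the cap is pressed fully down with the padlock on the disc (value of joint cap above 0.0055 m and horizontal distance between padlock and disc below 0.015 m and z of padlock in the frame of disc between -0.004 and 0.004 m and angle between padlock's own z axis and vertical below 0.12 rad), for 0.05 s.
3. the cap has sprung back up with the padlock still on the disc (value of joint cap below 0.0015 m and horizontal distance between padlock and disc below 0.015 m and z of padlock in the frame of disc between -0.004 and 0.004 m and angle between padlock's own z axis and vertical below 0.12 rad), for 0.05 s.
4. the padlock stands upright on the cross, let go (horizontal distance between padlock and mark below 0.015 m and z of padlock in the frame of mark between -0.004 and 0.004 m and angle between padlock's own z axis and vertical below 0.12 rad and contact force between padlock and the fingers below 0.1 N and linear speed of padlock below 0.02 m/s), for 0.2 s.
5. the lens is centred above the padlock (horizontal distance between lens_center and padlock below 0.02 m and horizontal distance between padlock and mark below 0.015 m and z of padlock in the frame of mark between -0.004 and 0.004 m and angle between padlock's own z axis and vertical below 0.12 rad), for 0.2 s.
At the end, for the whole second after the job is handed in: The padlock stands upright (within 0.12 rad) on the board, within 15 mm of the centre of the cross, released and at rest; the lens centre is within 20 mm horizontally of the padlock's centre and the arm is still; the duster's cap is up (all of step 5 and contact force between padlock and the fingers below 0.1 N and linear speed of padlock below 0.02 m/s and velocity of joint lens_arm between -0.03 and 0.03 rad/s and value of joint cap below 0.0015 m); the robot touches nothing.
It fails at once if the cap is pressed while the padlock is not on the disc (value of joint cap above 0.003 m and (horizontal distance between padlock and disc above 0.032 m or z of padlock in the frame of disc above 0.012 m)).
It fails at once if the eyepiece, jar or mouse is moved by more than 20 mm (distance of any of eyepiece, jar, mouse from where it was at the start of the episode above 0.02 m).
It also fails if it takes over 69 s, if anything falls off the work surface, if the arm or the gripper's body presses on something with over 40 N, if the wrist force passes 120 N, or if a joint passes its speed limit or range.

ROBOT

A 7-joint arm with a two-finger parallel gripper is mounted at the origin on the work surface. World frame = base frame: x ahead of the robot, y to its left, z up, the work surface at z = 0. Lengths are in m, angles in rad, forces in N, time in s.
With the tool pointing down it reaches from about 0.4 to 0.85 m from the base axis. Payload 10.4 kg.
Tool frame: the origin (TCP) lies between the finger pads; the fingertips stand 8 mm ahead of it and the grasp point (between the pads) lies 11 mm behind it; z points along the fingers, x is the direction in which the jaws open and shut, and the axes are right-handed (so a half turn about z gives the same grasp; the last joint's range is limited). The gripper opens to 87 mm and grips with 3 to 60 N. Pads are 19 mm wide; open, the fingers measure 117 mm over their backs; the gripper's body (75 mm by 190 mm) begins 51 mm behind the grasp point.
Start: joints at [-1.149, 0.332, -0.065, 1.46, 0.022, 1.35, -0.088], TCP at [0.269, 0.564, 0.231] pointing down, gripper open.
Joint ranges: [-2.6, 2.6], [-0.5, 2.12], [-1.47, 1.34], [0.16, 2.42], [-1.27, 4.41], [0.06, 2.06], [-2.6, 2.6]. Speed limits (rad/s): [2.22, 2.22, 2.79, 2.79, 3.14, 3.14, 3.14].

INTERFACE

Orientations are given as a unit quaternion [x, y, z, w].
In Python, from bench import r, viewer gives the robot as it stands.
- The arm moves only by the tool apply_moves, never from a script. Its argument "increments" is a list of rows, each an object with "grip": the closure in counts, from 0 (fully open) to 255 (shut); "xyz": the shift along the tool's x, y, z in mm, a list of three; "rotation": the turn, a rotation vector about the tool's x, y, z in degrees, a list of three. A call has 1 to 5 rows; each row is the pose to reach, as a shift and turn from the pose measured when the call began, along the tool's axes at that moment; what a row does not reach only later rows make up. A row lasts 1/8 s, in which the tool goes at most 62.5 mm and 10.7 degrees, less where a joint would pass 70% of its speed; a pose out of reach is approached as far as the arm can. A call with a gripper value outside its range is refused whole. The fingers move at their own pace and stop on an object; "squeeze" is the grip in N (left out, the last holds). Time passes only in rows, so rows that repeat a pose let the fingers close. It gives the time, the measured TCP pose, the force and the opening at its end, in the units of the state.
- r.read_state(): the state, without advancing time (a new reading comes with each control period).
- viewer.camera(name): name is "scene" or "top" or "wrist"; returns a dict with "img" (384x512x3 uint8, blue, green, red), "range_z" (384x512 float32, m along the optical axis (not along the pixel's ray), 0 where there is no reading), "vertical_fov" (degrees; the focal length in pixels is half the picture's height over the tangent of half this angle, whatever the lens; pixels are square), "cx", "cy" (the principal point, pixels), "D" ([k1, k2, p1, p2, k3] as OpenCV has them; the pictures are not rectified), "rvec" (rotation vector, rad) and "tvec" (3), from world to camera coordinates, as OpenCV has them. Camera axes: x right, y down, z forward; pixel columns grow to the right and rows downward; lengths in m; the calibration is good to about 2 mm. A picture is of the moment at which its call begins.
- r.close_job(): hands the job in, once; it reports no verdict.
The state is a dict: "time": time; "joint_positions": joint angles; "joint_vel": joint speeds; "joint_torque": joint torques, N m; "ee_pos": TCP position; "eef_rot": TCP orientation; "ft_force": force on the tool from outside, world axes, zero at the start; "torque": the same for the moment, N m; "width": finger opening in m.
Only numpy, scipy, OpenCV 4.12 (cv2) and the standard library are available. Lean on these libraries where they do the work, as an engineer would, in place of code of your own. Each camera call takes 0.05 s, during which the arm holds its last target.

## Working session

There is one attempt and no reset: what is moved stays moved. The work goes in short steps, Python scripts to look and compute and a tool call to move; the robot and the scene stay as the last step left them, time stands still between calls to the robot, and variables do not carry over. Pictures are saved under pics/ and viewed, and the job is handed in when it is done.

Besides the shell and the picture viewer there is one more tool, called after "Request:" by a JSON object that holds its "op" and its "data". apply_moves: Moves the arm, as the interface text tells. Its arguments: {"type":"object","properties":{"increments":{"type":"array","items":{"type":"object","properties":{"grip":{"type":"number"},"xyz":{"type":"array","items":{"type":"number"}},"rotation":{"type":"array","items":{"type":"number"}}}}},"squeeze":{"type":"number"}},"required":["increments"]}

```bash
ls; mkdir -p pics; python3 - <<'E'
from bench import r, viewer
import cv2,numpy as np
print(r.read_state())
for n in ["scene","top","wrist"]:
    c=viewer.camera(n); cv2.imwrite(f"pics/{n}0.png",c["img"])
    np.savez(f"pics/{n}0.npz",**c)
    print(n,{k:c[k] for k in c if k not in("img","range_z")})
E
```

```text
pics
{'time': 0.0, 'joint_positions': array([-1.14860644,  0.33287703, -0.06470384,  1.46096697,  0.02165784,
        1.34989695, -0.08853231]), 'joint_vel': array([ 1.85113797e-04,  5.34780454e-04, -4.12009788e-04,  8.17470626e-04,
        1.40019295e-03, -2.99920404e-04, -9.64822994e-05]), 'joint_torque': array([ 3.96931464e-04, -6.23264194e+01,  2.50514917e-02, -3.89900780e+01,
       -6.12497795e-02,  3.96631029e-02,  1.57607528e-04]), 'ee_pos': array([0.26877244, 0.56382967, 0.22973849]), 'eef_rot': array([ 8.45654317e-01,  5.33730502e-01, -5.78602738e-04,  4.38057033e-04]), 'ft_force': array([-0.10878129, -0.11079817, -0.23348164]), 'torque': array([ 0.00627437, -0.02241535,  0.01168961]), 'width': 0.08725692188517543}
scene {'vertical_fov': 51.468028420116724, 'cx': 255.14910655912712, 'cy': 195.51894418648072, 'D': array([0.00779076, 0.        , 0.        , 0.        , 0.        ]), 'rvec': array([ 1.88189113,  1.34227203, -0.64131403]), 'tvec': array([-0.15380506, -0.18537218,  1.54108317])}
top {'vertical_fov': 42.5745505320767, 'cx': 258.49955710869796, 'cy': 195.3722095676894, 'D': array([-0.11437037,  0.        ,  0.        ,  0.        ,  0.        ]), 'rvec': array([ 2.17800242, -2.1414706 ,  0.13401121]), 'tvec': array([-0.02169343,  0.51431516,  1.4313118 ])}
wrist {'vertical_fov': 71.68215342921567, 'cx': 254.04227398091484, 'cy': 189.86662021475317, 'D': array([-0.02981202,  0.        ,  0.        ,  0.        ,  0.        ]), 'rvec': array([-2.46011959, -1.55275351, -0.20879451]), 'tvec': array([-0.62434029, -0.03212693,  0.3916031 ])}
```

View pics/scene0.png

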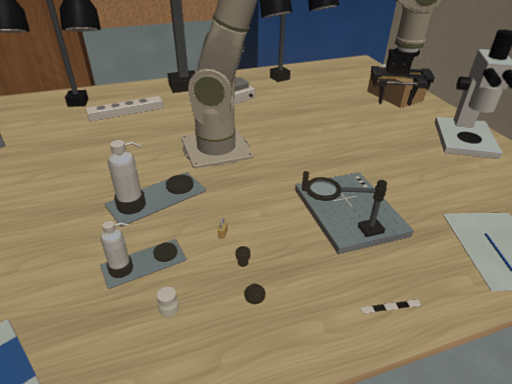

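View pics/top0.png

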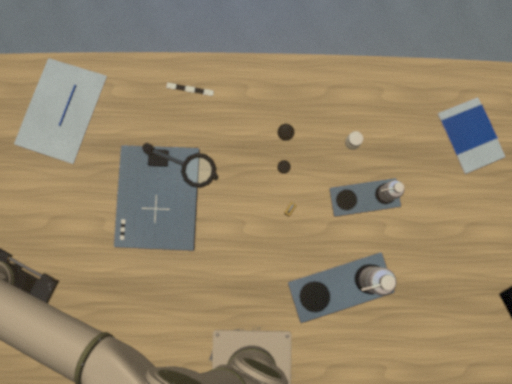

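View pics/wrist0.png

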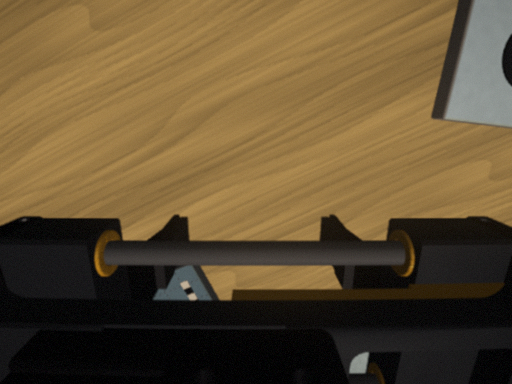

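The top view shows the padlock at about (289,210), the small duster's plate at (365,197) with its disc at (346,199), and the cross at (155,209). The lens is swung away to (198,170), with its post near (157,157). The eyepiece, mouse and jar are at (284,167), (286,131) and (355,139).

```bash
cat > h.py <<'E'
import numpy as np, cv2
from scipy.spatial.transform import Rotation as R
def K(c):
    h=c["img"].shape[0]; f=h/2/np.tan(np.radians(float(c["vertical_fov"]))/2)
    return np.array([[f,0,float(c["cx"])],[0,f,float(c["cy"])],[0,0,1]])
def rays(c,uv):
    uv=np.array(uv,float).reshape(-1,1,2)
    n=cv2.undistortPoints(uv,K(c),c["D"])[:,0]
    M=cv2.Rodrigues(c["rvec"])[0]
    d=np.c_[n,np.ones(len(n))]@M
    o=-M.T@np.array(c["tvec"]).ravel()
    return o,d
def plane(c,uv,z):
    o,d=rays(c,uv); return o+d*((z-o[2])/d[:,2])[:,None]
def proj(c,P): return cv2.projectPoints(np.array(P,float).reshape(-1,1,3),c["rvec"],c["tvec"],K(c),c["D"])[0][:,0]
def cloud(c):
    v,u=np.mgrid[0:384,0:512]
    o,d=rays(c,np.c_[u.ravel(),v.ravel()])
    return (o+d*c["range_z"].reshape(-1,1)).reshape(384,512,3)
def load(n): return dict(np.load(n))
def blobs(m,amin=8):
    n,l,s,ce=cv2.connectedComponentsWithStats(m.astype(np.uint8))
    return [(i,s[i],ce[i]) for i in range(1,n) if s[i][4]>=amin],l
E
python3 - <<'E'
from h import *
c=load("pics/top0.npz"); im=c["img"]; hsv=cv2.cvtColor(im,cv2.COLOR_BGR2HSV)
for s in "scene","top":
    cc=load(f"pics/{s}0.npz"); big=None
    boxes=[(255,120,410,225),(105,135,225,255)] if s=="top" else [(90,210,290,320),(290,160,420,250)]
    for k,(a,b,e,f) in enumerate(boxes):
        t=cv2.resize(cc["img"][b:f,a:e],None,fx=5,fy=5,interpolation=cv2.INTER_CUBIC)
        t=t[:600,:800]; cv2.imwrite(f"pics/z_{s}{k}.png",t)
P=cloud(c)
for n,uv in dict(pad=(289,210),disc=(346,199),cap=(398,188),cross=(155,209),lens=(205,165),post=(148,148),pin=(214,177),eye=(284,167),mouse=(286,131),jar=(355,139)).items():
    u,v=uv; print(n,P[v,u].round(4),hsv[v,u])
E
```

```text
pad [ 0.4706 -0.1026  0.0521] [ 19  71 132]
disc [ 0.5096 -0.2759  0.0192] [23 66 50]
cap [ 0.5255 -0.3939  0.1617] [ 20  40 202]
cross [0.4691 0.2951 0.0254] [ 33  19 159]
lens [0.5787 0.1339 0.1663] [ 21  62 173]
post [0.618  0.2862 0.1926] [16 66 50]
pin [0.5383 0.104  0.216 ] [17 62 58]
eye [ 0.5984 -0.087   0.048 ] [17 79 58]
mouse [ 0.7119 -0.0928  0.0322] [20 94 60]
jar [ 0.6856 -0.2975  0.0564] [ 19  41 203]
```

View pics/z_top0.png

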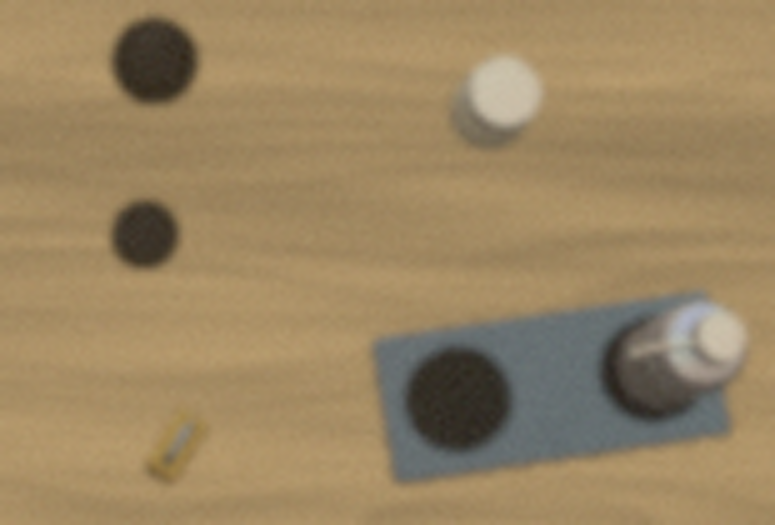

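View pics/z_top1.png

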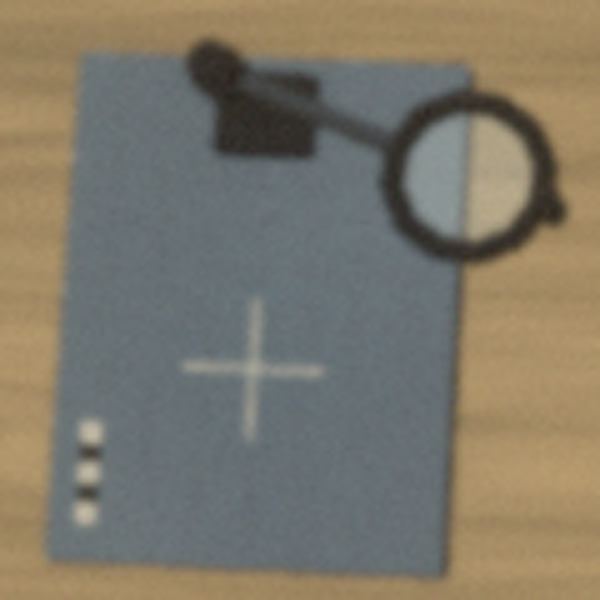

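View pics/z_scene0.png

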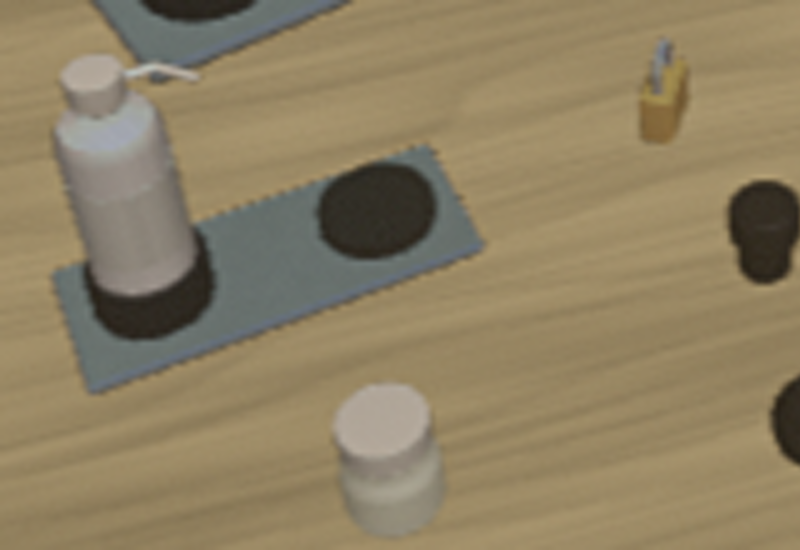

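```bash
python3 - <<'E'
from h import *
c=load("pics/top0.npz"); s=load("pics/scene0.npz"); w=load("pics/wrist0.npz")
# wrist cam in tool
T=np.array([0.26877244,0.56382967,0.22973849]);q=R.from_quat([8.45654317e-01,5.33730502e-01,-5.786e-04,4.38e-04]).as_matrix()
M=cv2.Rodrigues(w["rvec"])[0]; o=-M.T@w["tvec"]
print("tool axes\n",q.round(3)); print("cam in tool",(q.T@(o-T)).round(3)," axes\n",(q.T@M.T).round(3))
P=cloud(c)
def hsvm(c,box,f):
    m=np.zeros((384,512),bool); a,b,e,g=box
    h=cv2.cvtColor(c["img"],cv2.COLOR_BGR2HSV).astype(int); m[b:g,a:e]=f(h)[b:g,a:e]; return m
def cen(m): 
    b,l=blobs(m); i,st,ce=max(b,key=lambda x:x[1][4]); ys,xs=np.where(l==i); return ce,st,np.c_[xs,ys]
dark=lambda h:h[...,2]<90
for n,box,z,cam in [("disc",(330,180,362,215),.02,c),("eye",(270,155,300,178),.048,c),("mouse",(270,120,300,142),.03,c)]:
    ce,st,px=cen(hsvm(cam,box,dark)); p=plane(cam,ce,z)[0]; area=st[4]; 
    a=plane(cam,ce+[1,0],z)[0]-p; print(n,ce.round(1),p.round(4),"dia",2*np.sqrt(area/np.pi)*np.linalg.norm(a))
# big disc
ce,st,px=cen(hsvm(c,(290,275,335,318),dark)); p=plane(c,ce,.02)[0]; print("bigdisc dia",2*np.sqrt(st[4]/np.pi)*.00275,p)
# cap, jar : depth-based
for n,box,zr in [("cap",(380,175,412,205),(.158,.17)),("lens",(170,140,212,195),(.155,.176)),("pin",(205,165,222,185),(.205,.22)),("posttop",(138,138,160,160),(.187,.2)),("jar",(340,125,370,155),(.05,.065)),("padtop",(278,198,300,222),(.027,.075))]:
    a,b,e,g=box; Q=P[b:g,a:e].reshape(-1,3); Q=Q[(Q[:,2]>zr[0])&(Q[:,2]<zr[1])]; print(n,len(Q),Q.mean(0).round(4),np.median(Q,0).round(4),Q.min(0).round(3),Q.max(0).round(3))
# plate edges small duster
h=lambda x:(x[...,0]>60)&(x[...,0]<130)
ce,st,px=cen(hsvm(c,(325,175,405,220),h)); print(st,cv2.minAreaRect(px.astype(np.float32)))
bx=cv2.boxPoints(cv2.minAreaRect(px.astype(np.float32))); W=plane(c,bx,.008); print(W.round(4))
ce,st,px=cen(hsvm(c,(105,135,210,255),h)); bx=cv2.boxPoints(cv2.minAreaRect(px.astype(np.float32))); W=plane(c,bx,.028);print("board",W.round(4),np.linalg.norm(np.diff(W,axis=0),axis=1))
E
```

```text
tool axes
 [[ 0.43   0.903 -0.001]
 [ 0.903 -0.43  -0.001]
 [-0.001  0.    -1.   ]]
cam in tool [-0.001 -0.072 -0.157]  axes
 [[ 1.    -0.     0.002]
 [-0.     0.965  0.263]
 [-0.002 -0.263  0.965]]
disc [346.2 199.4] [ 0.5082 -0.2763  0.02  ] dia 0.06593277718109243
eye [283.5 166.5] [ 0.5999 -0.0855  0.048 ] dia 0.03628413909002379
mouse [285.4 131.8] [ 0.7098 -0.0912  0.03  ] dia 0.047967959937747495
bigdisc dia 0.08682976670864502 [ 0.22008054 -0.18222573  0.02      ]
cap 84 [ 0.5276 -0.3932  0.1641] [ 0.5274 -0.3947  0.1642] [ 0.515 -0.408  0.158] [ 0.542 -0.359  0.169]
lens 900 [0.5655 0.1579 0.1708] [0.5668 0.1561 0.1709] [0.517 0.116 0.16 ] [0.611 0.23  0.176]
pin 26 [0.5452 0.1053 0.2153] [0.546  0.1056 0.216 ] [0.538 0.099 0.207] [0.552 0.113 0.22 ]
posttop 76 [0.6204 0.2891 0.1944] [0.6204 0.289  0.1946] [0.609 0.276 0.188] [0.635 0.303 0.2  ]
jar 154 [ 0.6882 -0.2979  0.0599] [ 0.6879 -0.2977  0.0602] [ 0.667 -0.318  0.051] [ 0.71  -0.278  0.065]
padtop 87 [ 0.4757 -0.1064  0.0386] [ 0.4756 -0.1067  0.0353] [ 0.458 -0.122  0.028] [ 0.496 -0.092  0.063]
[ 331  180   69   35 1020] ((364.85498046875, 196.76121520996094), (27.036575317382812, 65.63569641113281), 81.34745788574219)
[[ 0.5427 -0.2304  0.008 ]
 [ 0.5767 -0.4305  0.008 ]
 [ 0.4947 -0.4417  0.008 ]
 [ 0.4616 -0.2427  0.008 ]]
board [[0.3571 0.4113 0.028 ]
 [0.6619 0.4131 0.028 ]
 [0.654  0.1735 0.028 ]
 [0.3517 0.1775 0.028 ]] [0.30487493 0.23971038 0.30226342]
```

```bash
cat >> h.py <<'E'
def go(st,pos,yaw,tilt0=True):
    """shift (mm, tool) and rotvec(deg, tool) from state st to pos with jaw yaw deg, tool down"""
    q=R.from_quat(st["eef_rot"]); a=np.radians(yaw)
    G=R.from_matrix(np.array([[np.cos(a),np.sin(a),0],[np.sin(a),-np.cos(a),0],[0,0,-1]]))
    d=q.inv().apply(np.array(pos)-st["ee_pos"])*1000
    rv=np.degrees((q.inv()*G).as_rotvec())
    print("ee",st["ee_pos"].round(4),"yaw",np.degrees(np.arctan2(*q.as_matrix()[1::-1,0])).round(2),"-> xyz",d.round(1),"rot",rv.round(2))
E
python3 - <<'E'
from h import *
from bench import r
c=load("pics/top0.npz");P=cloud(c)
Q=P[198:222,278:300].reshape(-1,3);Q=Q[(Q[:,2]>.02)]
print(cv2.minAreaRect(Q[:,:2].astype(np.float32)*1000)); 
d=Q[:,:2]-Q[:,:2].mean(0); w,v=np.linalg.eigh(np.cov(d.T)); print(w**.5,v, np.degrees(np.arctan2(v[1,1],v[0,1])))
s=r.read_state()
go(s,(.475,-.106,.23),55)
go(s,(.40,.2,.26),60)
E
```

```text
((413.2721862792969, -68.57978820800781), (19.726398468017578, 189.7268524169922), 58.77131271362305)
[0.00569609 0.0315634 ] [[-0.56172782 -0.8273221 ]
 [-0.8273221   0.56172782]] 145.82462780915654
ee [0.2688 0.5639 0.2299] yaw 64.51 -> xyz [-5.160e+02  4.744e+02  5.000e-01] rot [0.01 0.06 9.51]
ee [0.2688 0.5639 0.2299] yaw 64.51 -> xyz [-272.1  275.   -29.8] rot [0.   0.06 4.51]
```

Request:
{"op": "apply_moves", "data": {"increments": [{"grip":0,"xyz":[-50,45,-25],"rotation":[0,0,3]},{"grip":0,"xyz":[-95,87,-30],"rotation":[0,0,9]},{"grip":0,"xyz":[-140,128,-30],"rotation":[0,0,9]},{"grip":0,"xyz":[-185,170,-30],"rotation":[0,0,9]},{"grip":0,"xyz":[-230,212,-30],"rotation":[0,0,9]}], "squeeze": 15}}

```text
time: 0.78
ee_pos: [0.3601, 0.2675, 0.2602]
eef_rot: [0.885, 0.466, -0.0, 0.0]
ft_force: [1.1, -0.3, 0.3]
width: 0.0871
```

Request:
{"op": "apply_moves", "data": {"increments": [{"grip":0,"xyz":[-45,41,0],"rotation":[0,0,0]},{"grip":0,"xyz":[-90,82,0],"rotation":[0,0,0]},{"grip":0,"xyz":[-135,123,0],"rotation":[0,0,0]},{"grip":0,"xyz":[-180,164,0],"rotation":[0,0,0]},{"grip":0,"xyz":[-222,204,5],"rotation":[0,0,0]}]}}

```text
time: 1.4
ee_pos: [0.4025, -0.0331, 0.2556]
eef_rot: [0.885, 0.466, 0.0, 0.0]
ft_force: [0.3, 0.4, -0.3]
width: 0.0876
```

```bash
python3 - <<'E'
from h import *
from bench import r
go(r.read_state(),(.475,-.106,.21),56)
E
```

```text
ee [ 0.4025 -0.0331  0.2556] yaw 55.5 -> xyz [-19.  101.   45.6] rot [ 0.03 -0.03 -0.5 ]
```

Request:
{"op": "apply_moves", "data": {"increments": [{"grip":0,"xyz":[-9,50,20],"rotation":[0,0,0]},{"grip":0,"xyz":[-19,101,45],"rotation":[0,0,0]},{"grip":0,"xyz":[-19,101,45],"rotation":[0,0,0]},{"grip":0,"xyz":[-19,101,45],"rotation":[0,0,0]}]}}

```text
time: 1.9
ee_pos: [0.4747, -0.1056, 0.2105]
eef_rot: [0.885, 0.466, -0.0, -0.0]
ft_force: [1.4, 0.0, -0.7]
width: 0.087
```

```bash
python3 - <<'E'
from h import *
from bench import r,viewer
s=r.read_state();w=viewer.camera("wrist");np.savez("pics/w1.npz",**w)
print(s["ee_pos"])
uv=proj(w,[[.475,-.106,.034]]);print(uv)
cv2.imwrite("pics/w1.png",w["img"])
P=cloud(w); h=cv2.cvtColor(w["img"],cv2.COLOR_BGR2HSV)
m=(P[...,2]>.02)&(P[...,2]<.07)&(abs(P[...,0]-.475)<.05)&(abs(P[...,1]+.106)<.05)
ys,xs=np.where(m); print(len(xs),xs.min(),xs.max(),ys.min(),ys.max())
t=m&(P[...,2]>.029)&(P[...,2]<.039); rc=cv2.minAreaRect(np.argwhere(t)[:,::-1].astype(np.float32)); print(rc)
Q=P[m]; print(np.c_[Q.min(0),Q.max(0),Q.mean(0)].round(4))
x0,x1,y0,y1=xs.min()-30,xs.max()+30,max(0,ys.min()-30),ys.max()+30
cv2.imwrite("pics/w1z.png",cv2.resize(w["img"][y0:y1,x0:x1],None,fx=6,fy=6)[:600,:800])
print(x0,y0)
E
```

```text
[ 0.47466604 -0.1056137   0.21051078]
[[254.08995093 176.13931695]]
492 246 262 159 191
((254.16595458984375, 175.98895263671875), (30.73177719116211, 15.498927116394043), 86.18592071533203)
[[ 0.4545  0.4956  0.4731]
 [-0.1226 -0.0887 -0.1045]
 [ 0.0203  0.0629  0.0409]]
216 129
```

View pics/w1.png

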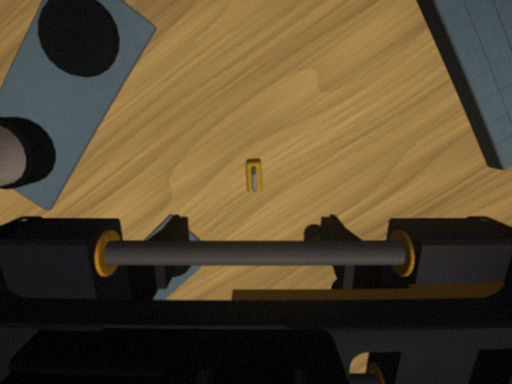

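View pics/w1z.png

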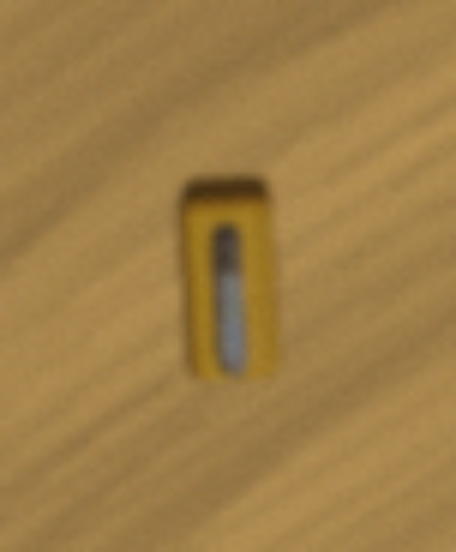

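The wrist view shows the padlock at (254.5,177) px, within about 1 mm of straight below the tool and turned about 3° against the jaws. I'm descending to it.

Request:
{"op": "apply_moves", "data": {"increments": [{"grip":0,"xyz":[0.5,1,60],"rotation":[0,0,-3]},{"grip":0,"xyz":[0.5,1,115],"rotation":[0,0,-3]},{"grip":0,"xyz":[0.5,1,160],"rotation":[0,0,-3]},{"grip":0,"xyz":[0.5,1,190],"rotation":[0,0,-3]},{"grip":0,"xyz":[0.5,1,197],"rotation":[0,0,-3]}]}}

```text
time: 2.58
ee_pos: [0.4753, -0.1039, 0.0135]
eef_rot: [0.872, 0.49, 0.0, -0.001]
ft_force: [-1.2, -0.1, -0.0]
width: 0.0873
```

Request:
{"op": "apply_moves", "data": {"increments": [{"grip":255,"xyz":[0,0,0],"rotation":[0,0,0]},{"grip":255,"xyz":[0,0,0],"rotation":[0,0,0]},{"grip":255,"xyz":[0,0,0],"rotation":[0,0,0]},{"grip":255,"xyz":[0,0,0],"rotation":[0,0,0]},{"grip":255,"xyz":[0,0,0],"rotation":[0,0,0]}], "squeeze": 20}}

```text
time: 3.2
ee_pos: [0.4754, -0.1039, 0.0137]
eef_rot: [0.872, 0.49, 0.001, -0.001]
ft_force: [-0.0, -0.3, -0.3]
width: 0.0447
```

```bash
python3 - <<'E'
from h import *
from bench import r,viewer
s=r.read_state();print(s["width"],s["ft_force"]);go(s,(.475,-.106,.013),58.5)
w=viewer.camera("wrist");cv2.imwrite("pics/w2.png",w["img"])
E
```

```text
0.04472837544012759 [-0.0220919  -0.25131376 -0.29657709]
ee [ 0.4754 -0.1039  0.0137] yaw 58.62 -> xyz [-2.   0.8  0.7] rot [-0.07 -0.11  0.12]
```

View pics/w2.png

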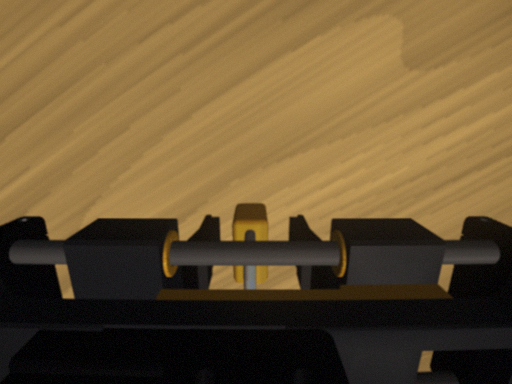

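The padlock sits between the pads at (250,240), and the fingers are still closing.

Request:
{"op": "apply_moves", "data": {"increments": [{"grip":255,"xyz":[0,0,0],"rotation":[0,0,0]},{"grip":255,"xyz":[0,0,0],"rotation":[0,0,0]},{"grip":255,"xyz":[0,0,0],"rotation":[0,0,0]},{"grip":255,"xyz":[0,0,0],"rotation":[0,0,0]},{"grip":255,"xyz":[0,0,0],"rotation":[0,0,0]}]}}

```text
time: 3.88
ee_pos: [0.4752, -0.1041, 0.0136]
eef_rot: [0.872, 0.489, 0.0, -0.001]
ft_force: [-1.3, -0.4, 0.2]
width: 0.02
```

```bash
python3 - <<'E'
from h import *
from bench import r,viewer
s=r.read_state();print(s["width"],s["ft_force"]);go(s,(.475,-.106,.013),58.5)
w=viewer.camera("wrist");cv2.imwrite("pics/w3.png",w["img"][180:320,160:340]); np.savez("pics/w3.npz",**w)
cv2.imwrite("pics/w3z.png",cv2.resize(w["img"][180:320,160:340],None,fx=4,fy=4))
E
```

```text
0.020026852677350302 [-1.27215724 -0.40327046  0.15240898]
ee [ 0.4752 -0.1041  0.0136] yaw 58.61 -> xyz [-1.8  0.8  0.6] rot [-0.07 -0.09  0.11]
```

View pics/w3z.png

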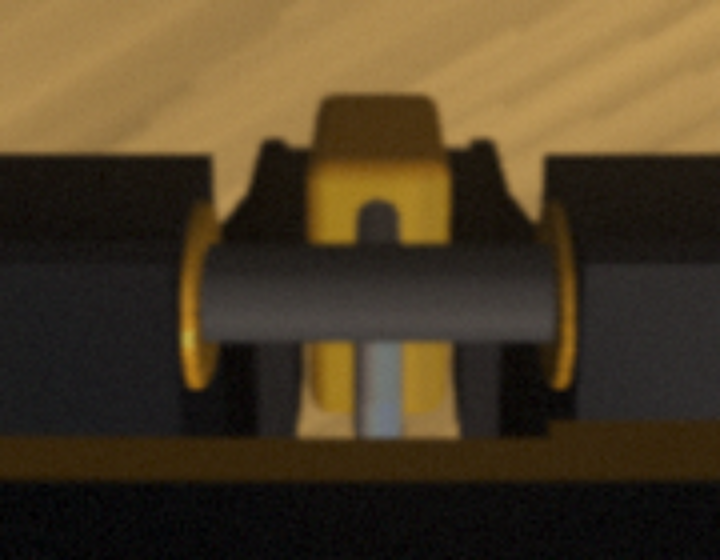

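```bash
python3 - <<'E'
from h import *
from bench import r
s=r.read_state();w=load("pics/w3.npz")
q=R.from_quat(s["eef_rot"])
for z in (.034,.0345):
  p=plane(w,[[254.3,220.75],[254.3,282.5]],z); print(q.inv().apply(p-s["ee_pos"])*1000, p)
go(s,(.475,-.104,.09),58.5)
E
```

```text
[[ -0.45377236 -17.38259258 -20.37998351]
 [ -0.44069637  21.63338723 -20.42940612]] [[ 0.46022211 -0.09538899  0.034     ]
 [ 0.49353417 -0.11570046  0.034     ]]
[[ -0.4551825  -17.58335932 -20.87973251]
 [ -0.44215445  21.28958906 -20.92897394]] [[ 0.4600501  -0.09528666  0.0345    ]
 [ 0.49324005 -0.11552367  0.0345    ]]
ee [ 0.4753 -0.104   0.0136] yaw 58.61 -> xyz [ -0.   -0.4 -76.4] rot [-0.07 -0.09  0.11]
```

Request:
{"op": "apply_moves", "data": {"increments": [{"grip":255,"xyz":[0,0,-25],"rotation":[0,0,0]},{"grip":255,"xyz":[0,0,-70],"rotation":[0,0,10]},{"grip":255,"xyz":[0,0,-85],"rotation":[0,0,20]},{"grip":255,"xyz":[0,0,-85],"rotation":[0,0,30]},{"grip":255,"xyz":[0,0,-85],"rotation":[0,0,40]}]}}

```text
time: 4.55
ee_pos: [0.4753, -0.1037, 0.0986]
eef_rot: [0.987, 0.159, 0.0, -0.001]
ft_force: [0.7, -0.5, -2.3]
width: 0.0198
```

```bash
python3 - <<'E'
from h import *
from bench import r,viewer
s=r.read_state();print(s["width"],s["ft_force"])
w=load("pics/w1.npz");h=cv2.cvtColor(w["img"],cv2.COLOR_BGR2HSV)
P=cloud(w); m=(h[...,2]<70)&(np.arange(384)[:,None]<90)&(np.arange(512)<140)
b,l=blobs(m,100)
for i,st,ce in b: print(st,ce,plane(w,ce,.02))
i=max(b,key=lambda x:x[1][4])[0]; ct=cv2.findContours((l==i).astype(np.uint8),0,1)[0][0][:,0].astype(float)
W=plane(w,ct,.02)[:,:2]*1000; print("circ",cv2.minEnclosingCircle(W.astype(np.float32)))
t=viewer.camera("top");np.savez("pics/t1.npz",**t)
sc=load("pics/scene0.npz"); h=cv2.cvtColor(sc["img"],cv2.COLOR_BGR2HSV); m=(h[...,2]<75);m[:235]=0;m[265:]=0;m[:,:148]=0;m[:,185:]=0
for i,st,ce in blobs(m,50)[0]: print("scene",st,ce,plane(sc,ce,.02))
go(s,(.508,-.2745,.10),9.4)
E
```

```text
0.019836057432199104 [ 0.71231732 -0.4868604  -2.2779189 ]
[  37    0   83   78 5237] [78.33645217 36.13347336] [[ 0.21761333 -0.18353592  0.02      ]]
circ ((216.93338012695312, -184.13612365722656), 50.476192474365234)
scene [153 243  24  19 362] [164.86740331 251.8839779 ] [[ 0.51502767 -0.27598921  0.02      ]]
ee [ 0.4753 -0.1037  0.0986] yaw 18.31 -> xyz [-22.6 172.5  -1.9] rot [-0.16 -0.04  8.91]
```

Request:
{"op": "apply_moves", "data": {"increments": [{"grip":255,"xyz":[-6,45,0],"rotation":[0,0,9]},{"grip":255,"xyz":[-12,90,0],"rotation":[0,0,9]},{"grip":255,"xyz":[-18,135,0],"rotation":[0,0,9]},{"grip":255,"xyz":[-22.5,172,0],"rotation":[0,0,9]},{"grip":255,"xyz":[-22.5,172,0],"rotation":[0,0,9]}]}}

```text
time: 5.22
ee_pos: [0.5056, -0.2775, 0.0977]
eef_rot: [0.997, 0.076, -0.0, -0.0]
ft_force: [-0.4, 0.2, -1.8]
width: 0.02
```

```bash
python3 - <<'E'
from h import *
from bench import r,viewer
s=r.read_state();print(s["width"],s["ft_force"])
go(s,(.508,-.2745,.036),9.4)
for n in ("wrist","scene"):
    w=viewer.camera(n); np.savez(f"pics/{n}4.npz",**w)
    I=w["img"]; cv2.imwrite(f"pics/{n}4.png",I if n=="wrist" else cv2.resize(I[200:310,80:260],None,fx=4,fy=4))
E
```

```text
0.02002420817851029 [-0.41604652  0.16878648 -1.78383446]
ee [ 0.5056 -0.2775  0.0977] yaw 8.74 -> xyz [ 2.8 -2.5 61.7] rot [-0.06  0.05 -0.66]
```

View pics/wrist4.png

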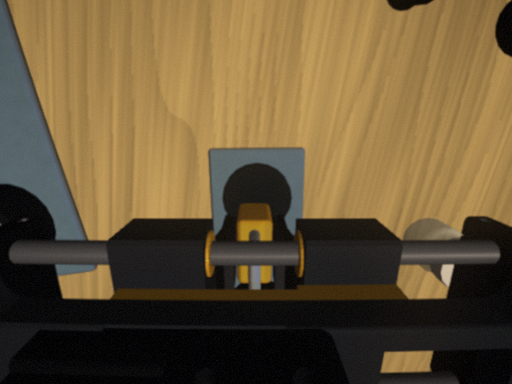

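View pics/scene4.png

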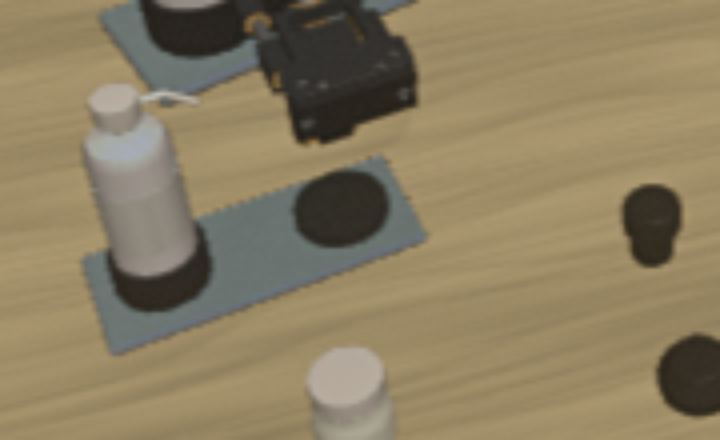

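```bash
python3 - <<'E'
from h import *
from bench import r
w=load("pics/wrist4.npz"); g=cv2.cvtColor(w["img"],cv2.COLOR_BGR2HSV)
m=(g[...,2]<55); m[:150]=0;m[201:]=0;m[:,:212]=0;m[:,304:]=0
e=[]
for v in range(160,201):
    x=np.where(m[v])[0]
    if len(x)>5: e+= [(x.min()-.5,v),(x.max()+.5,v)]
W=plane(w,e,.02)[:,:2]
A=np.c_[2*W,np.ones(len(W))]; sol=np.linalg.lstsq(A,(W**2).sum(1),rcond=None)[0]
print("disc",sol[:2],np.sqrt(sol[2]+sol[:2]@sol[:2]))
s=r.read_state(); q=R.from_quat(s["eef_rot"])
D=np.array([sol[0],sol[1],.0336]); 
go(s,(sol[0]-.0003,sol[1]+.002,.035),9.4)
E
```

```text
disc [ 0.50718661 -0.27597343] 0.031119991510811313
ee [ 0.5061 -0.274   0.0974] yaw 8.89 -> xyz [ 0.8  0.3 62.4] rot [-0.2   0.04 -0.51]
```

Request:
{"op": "apply_moves", "data": {"increments": [{"grip":255,"xyz":[0.8,0.3,30],"rotation":[0,0,0]},{"grip":255,"xyz":[0.8,0.3,50],"rotation":[0,0,0]},{"grip":255,"xyz":[0.8,0.3,60],"rotation":[0,0,0]},{"grip":255,"xyz":[0.8,0.3,63],"rotation":[0,0,0]},{"grip":255,"xyz":[0.8,0.3,63],"rotation":[0,0,0]}]}}

```text
time: 5.95
ee_pos: [0.5071, -0.2741, 0.0349]
eef_rot: [0.997, 0.078, -0.0, -0.002]
ft_force: [-0.2, -1.0, -1.6]
width: 0.0199
```

```bash
python3 - <<'E'
from h import *
from bench import r,viewer
s=r.read_state();print(s["width"],s["ft_force"])
go(s,(.507,-.274,.0336),9.4)
w=viewer.camera("scene"); cv2.imwrite("pics/s5.png",cv2.resize(w["img"][200:310,80:260],None,fx=4,fy=4))
E
```

```text
0.019878864800662827 [-0.20256829 -0.95391776 -1.55935131]
ee [ 0.5071 -0.2741  0.0349] yaw 8.9 -> xyz [-0.1 -0.1  1.3] rot [-0.18  0.02 -0.5 ]
```

View pics/s5.png

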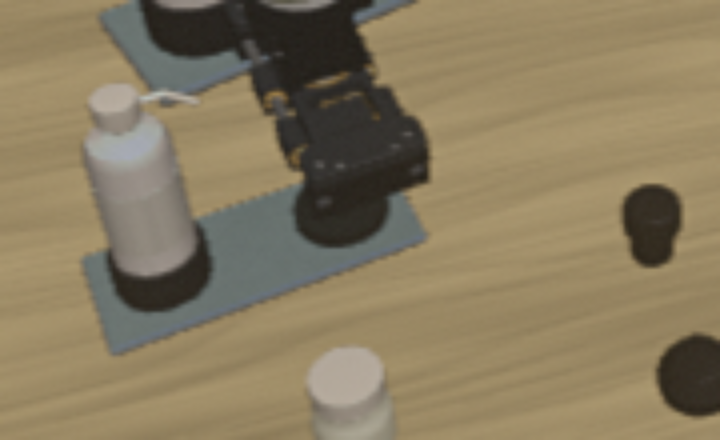

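Request:
{"op": "apply_moves", "data": {"increments": [{"grip":255,"xyz":[0,0,0.7],"rotation":[0,0,0]},{"grip":255,"xyz":[0,0,1.4],"rotation":[0,0,0]},{"grip":255,"xyz":[0,0,1.4],"rotation":[0,0,0]}]}}

```text
time: 6.38
ee_pos: [0.5073, -0.2742, 0.0337]
eef_rot: [0.997, 0.078, -0.0, -0.001]
ft_force: [-0.7, -0.6, -2.5]
width: 0.0197
```

Request:
{"op": "apply_moves", "data": {"increments": [{"grip":255,"xyz":[0,0,0.7],"rotation":[0,0,0]},{"grip":255,"xyz":[0,0,0.7],"rotation":[0,0,0]}]}}

```text
time: 6.62
ee_pos: [0.5073, -0.2742, 0.0336]
eef_rot: [0.997, 0.077, 0.0, -0.002]
ft_force: [-3.6, 2.7, 6.6]
width: 0.0198
```

Request:
{"op": "apply_moves", "data": {"increments": [{"grip":0,"xyz":[0,0,0],"rotation":[0,0,0]},{"grip":0,"xyz":[0,0,0],"rotation":[0,0,0]},{"grip":0,"xyz":[0,0,0],"rotation":[0,0,0]},{"grip":0,"xyz":[0,0,0],"rotation":[0,0,0]},{"grip":0,"xyz":[0,0,0],"rotation":[0,0,0]}]}}

```text
time: 7.25
ee_pos: [0.5073, -0.2742, 0.0336]
eef_rot: [0.997, 0.077, 0.0, -0.002]
ft_force: [-0.5, -0.6, 0.2]
width: 0.0621
```

```bash
python3 - <<'E'
from h import *
from bench import r,viewer
s=r.read_state();print(s["width"],s["ft_force"])
go(s,(.507,-.274,.0336),9.4)
w=viewer.camera("wrist"); cv2.imwrite("pics/w6.png",w["img"])
E
```

```text
0.062120952747552145 [-0.50847016 -0.62898576  0.18499811]
ee [ 0.5073 -0.2742  0.0336] yaw 8.89 -> xyz [-0.3 -0.2 -0. ] rot [-0.2  -0.03 -0.51]
```

View pics/w6.png

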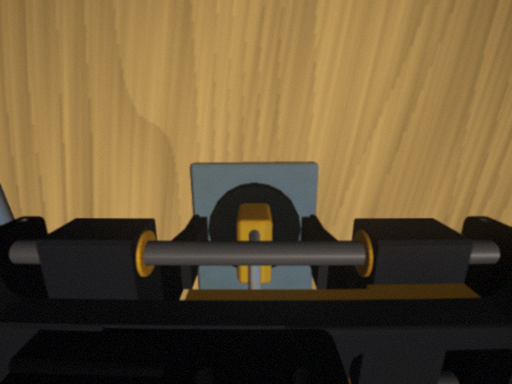

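The padlock stands free on the middle of the disc (body at (254,240) px, disc 210–300 px). I'm retreating upward.

Request:
{"op": "apply_moves", "data": {"increments": [{"grip":0,"xyz":[0,0,0],"rotation":[0,0,0]},{"grip":0,"xyz":[0,0,-30],"rotation":[0,0,0]},{"grip":0,"xyz":[0,0,-90],"rotation":[0,0,0]},{"grip":255,"xyz":[0,0,-150],"rotation":[0,0,0]},{"grip":255,"xyz":[0,0,-207],"rotation":[0,0,0]}]}}

```text
time: 7.92
ee_pos: [0.5071, -0.275, 0.2427]
eef_rot: [0.997, 0.077, 0.0, -0.002]
ft_force: [1.6, -0.2, -0.4]
width: 0.074
```

```bash
python3 - <<'E'
from h import *
from bench import r,viewer
s=r.read_state();print(s["width"],s["ft_force"])
go(s,(.5275,-.394,.24),9.4)
w=viewer.camera("wrist"); cv2.imwrite("pics/w7.png",w["img"]);np.savez("pics/w7.npz",**w)
E
```

```text
0.07400157792798844 [ 1.64898538 -0.15391834 -0.39083975]
ee [ 0.5071 -0.275   0.2427] yaw 8.87 -> xyz [  1.8 120.8   2.3] rot [-0.19 -0.06 -0.53]
```

View pics/w7.png

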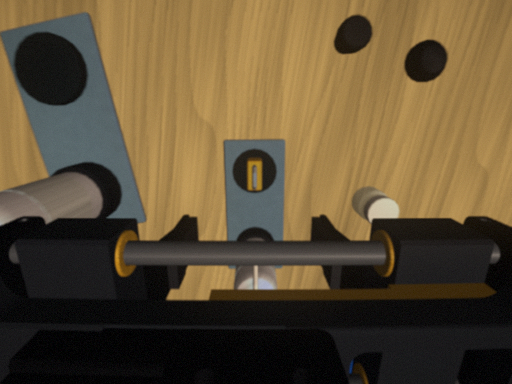

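The padlock stands upright on the disc at about (254,175) px. I'm moving over the cap.

Request:
{"op": "apply_moves", "data": {"increments": [{"grip":255,"xyz":[0,40,0],"rotation":[0,0,0]},{"grip":255,"xyz":[1,80,0],"rotation":[0,0,0]},{"grip":255,"xyz":[1.8,121,0],"rotation":[0,0,0]},{"grip":255,"xyz":[1.8,121,0],"rotation":[0,0,0]},{"grip":255,"xyz":[1.8,121,0],"rotation":[0,0,0]}]}}

```text
time: 8.6
ee_pos: [0.5294, -0.396, 0.2497]
eef_rot: [0.997, 0.077, 0.004, -0.0]
ft_force: [-0.3, -0.0, -0.3]
width: 0.0212
```

```bash
python3 - <<'E'
from h import *
from bench import r,viewer
s=r.read_state();print(s["width"],s["ft_force"])
w=viewer.camera("wrist"); cv2.imwrite("pics/w8.png",w["img"]);np.savez("pics/w8.npz",**w)
P=cloud(w); m=(P[...,2]>.155)&(P[...,2]<.172)&(np.hypot(P[...,0]-.5275,P[...,1]+.394)<.04); m[220:]=0
Q=P[m]; print(len(Q),Q.mean(0),Q.min(0),Q.max(0)); print(proj(w,[[.5275,-.394,.165]]))
go(s,(.5275,-.394,.175),9.4)
E
```

```text
0.021197490356631404 [-0.32820017 -0.02106929 -0.26877743]
819 [ 0.52642305 -0.39018261  0.16562498] [ 0.51371486 -0.40859552  0.15503332] [ 0.54086422 -0.35749611  0.16926515]
[[252.08281508 193.64227122]]
ee [ 0.5294 -0.396   0.2497] yaw 8.81 -> xyz [-2.2 -2.3 74.7] rot [ 0.01 -0.46 -0.59]
```

View pics/w8.png

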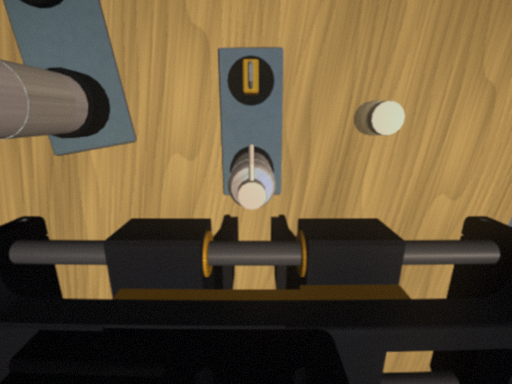

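The cap shows at (252.5,194.5) px, against (252.1,193.6) predicted. I'm closing fully and coming down just above it.

Request:
{"op": "apply_moves", "data": {"increments": [{"grip":255,"xyz":[-2,-2,10],"rotation":[0,0,0]},{"grip":255,"xyz":[-2,-2,30],"rotation":[0,0,0]},{"grip":255,"xyz":[-2,-2,50],"rotation":[0,0,0]},{"grip":255,"xyz":[-2,-2,68],"rotation":[0,0,0]},{"grip":255,"xyz":[-2,-2,73],"rotation":[0,0,0]}]}}

```text
time: 9.28
ee_pos: [0.5276, -0.3931, 0.175]
eef_rot: [0.997, 0.077, 0.003, -0.001]
ft_force: [-0.6, -0.4, 0.0]
width: 0.0006
```

```bash
python3 - <<'E'
from h import *
from bench import r,viewer
s=r.read_state();print(s["width"],s["ft_force"])
go(s,(.5275,-.3945,.165),9.4)
E
```

```text
0.000580351752403433 [-0.62714774 -0.3613631   0.04402477]
ee [ 0.5276 -0.3931  0.175 ] yaw 8.87 -> xyz [-0.4  1.4 10. ] rot [-0.08 -0.39 -0.53]
```

Request:
{"op": "apply_moves", "data": {"increments": [{"grip":255,"xyz":[0,1,3],"rotation":[0,0,0]},{"grip":255,"xyz":[0,1,6],"rotation":[0,0,0]},{"grip":255,"xyz":[0,1,8],"rotation":[0,0,0]},{"grip":255,"xyz":[0,1,8.7],"rotation":[0,0,0]},{"grip":255,"xyz":[0,1,8.7],"rotation":[0,0,0]}]}}

```text
time: 9.9
ee_pos: [0.5279, -0.3941, 0.1673]
eef_rot: [0.997, 0.077, 0.004, -0.001]
ft_force: [-3.1, 3.5, 6.4]
width: 0.0007
```

Request:
{"op": "apply_moves", "data": {"increments": [{"grip":255,"xyz":[0,0,1.5],"rotation":[0,0,0]},{"grip":255,"xyz":[0,0,2.5],"rotation":[0,0,0]},{"grip":255,"xyz":[0,0,2.5],"rotation":[0,0,0]},{"grip":255,"xyz":[0,0,2.5],"rotation":[0,0,0]}]}}

```text
time: 10.4
ee_pos: [0.528, -0.3941, 0.1665]
eef_rot: [0.997, 0.077, 0.004, -0.001]
ft_force: [-4.5, 5.9, 12.5]
width: 0.0005
```

Request:
{"op": "apply_moves", "data": {"increments": [{"grip":255,"xyz":[0,0,2.5],"rotation":[0,0,0]},{"grip":255,"xyz":[0,0,2.5],"rotation":[0,0,0]}]}}

```text
time: 10.65
ee_pos: [0.528, -0.3942, 0.1664]
eef_rot: [0.997, 0.077, 0.005, -0.001]
ft_force: [-6.8, 8.3, 18.4]
width: 0.0004
```

Request:
{"op": "apply_moves", "data": {"increments": [{"grip":255,"xyz":[0,0,-6],"rotation":[0,0,0]},{"grip":255,"xyz":[0,0,-20],"rotation":[0,0,0]},{"grip":255,"xyz":[0,0,-60],"rotation":[0,0,0]},{"grip":0,"xyz":[0,0,-80],"rotation":[0,0,0]},{"grip":0,"xyz":[0,0,-80],"rotation":[0,0,0]}]}}

```text
time: 11.28
ee_pos: [0.5276, -0.3952, 0.2479]
eef_rot: [0.997, 0.077, 0.006, -0.001]
ft_force: [-0.6, 0.2, -1.0]
width: 0.0131
```

```bash
python3 - <<'E'
from h import *
from bench import r,viewer
s=r.read_state();print(s["width"],s["ft_force"])
w=viewer.camera("wrist"); cv2.imwrite("pics/w9.png",w["img"]);np.savez("pics/w9.npz",**w)
P=cloud(w); h=cv2.cvtColor(w["img"],cv2.COLOR_BGR2HSV)
m=(P[...,2]>.155)&(np.hypot(P[...,0]-.5275,P[...,1]+.394)<.012); m[220:]=0
print("cap z",np.median(P[m][:,2]))
m=(P[...,2]>.03)&(np.hypot(P[...,0]-.507,P[...,1]+.276)<.06)&(P[...,2]<.09); m[220:]=0
Q=P[m]; t=Q[(Q[:,2]>.045)&(Q[:,2]<.063)];rc=cv2.minAreaRect(t[:,:2].astype(np.float32)*1000);print("pad",t.mean(0),rc,Q[:,2].max())
go(s,(.507,-.275,.24),9.4)
E
```

```text
0.01313419320940122 [-0.63705604  0.23379407 -0.97227355]
cap z 0.16748326415829967
pad [ 0.50821934 -0.27676975  0.05611728] ((507.60235595703125, -276.0494689941406), (19.534265518188477, 40.79103469848633), 9.366043090820312) 0.08307761378282386
ee [ 0.5276 -0.3952  0.2479] yaw 8.86 -> xyz [  -1.9 -121.9    7.9] rot [-0.01 -0.71 -0.54]
```

View pics/w9.png

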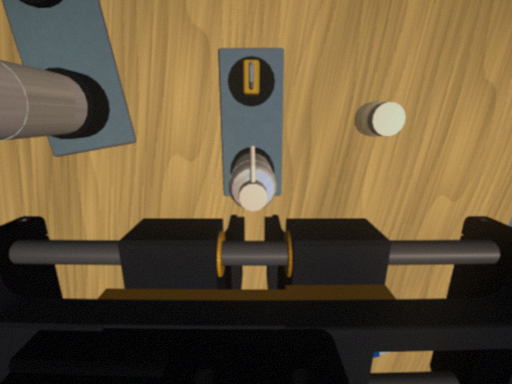

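The cap bottomed out at 18 N with no further travel, and now reads z≈0.167, so it is up. The padlock still stands at (0.5076,-0.276). I'm going back to fetch it.

Request:
{"op": "apply_moves", "data": {"increments": [{"grip":0,"xyz":[0,-40,0],"rotation":[0,-0.7,-0.5]},{"grip":0,"xyz":[-1,-80,0],"rotation":[0,-0.7,-0.5]},{"grip":0,"xyz":[-1.3,-121,0],"rotation":[0,-0.7,-0.5]},{"grip":0,"xyz":[-1.3,-121,10],"rotation":[0,-0.7,-0.5]},{"grip":0,"xyz":[-1.3,-121,10],"rotation":[0,-0.7,-0.5]}]}}

```text
time: 11.95
ee_pos: [0.5069, -0.275, 0.2352]
eef_rot: [0.997, 0.082, -0.002, -0.001]
ft_force: [-0.5, -0.4, -0.6]
width: 0.0666
```

```bash
python3 - <<'E'
from h import *
from bench import r,viewer
s=r.read_state();print(s["width"],s["ft_force"])
go(s,(.5076,-.276,.0345),9.4)
E
```

```text
0.06661723052553574 [-0.50030007 -0.43891582 -0.62921333]
ee [ 0.5069 -0.275   0.2352] yaw 9.39 -> xyz [  1.2   1.6 200.7] rot [-0.15  0.18 -0.01]
```

Request:
{"op": "apply_moves", "data": {"increments": [{"grip":0,"xyz":[1,1.5,50],"rotation":[0,0,0]},{"grip":0,"xyz":[1,1.5,100],"rotation":[0,0,0]},{"grip":0,"xyz":[1,1.5,150],"rotation":[0,0,0]},{"grip":0,"xyz":[1,1.5,188],"rotation":[0,0,0]},{"grip":0,"xyz":[1,1.5,200],"rotation":[0,0,0]}]}}

```text
time: 12.58
ee_pos: [0.5056, -0.2769, 0.0329]
eef_rot: [0.997, 0.081, -0.004, -0.001]
ft_force: [-0.5, 0.5, 0.5]
width: 0.087
```

Request:
{"op": "apply_moves", "data": {"increments": [{"grip":255,"xyz":[0,0,0],"rotation":[0,0,0]},{"grip":255,"xyz":[0,0,0],"rotation":[0,0,0]},{"grip":255,"xyz":[0,0,0],"rotation":[0,0,0]},{"grip":255,"xyz":[0,0,0],"rotation":[0,0,0]},{"grip":255,"xyz":[0,0,0],"rotation":[0,0,0]}]}}

```text
time: 13.2
ee_pos: [0.5058, -0.2768, 0.0332]
eef_rot: [0.997, 0.081, -0.003, -0.001]
ft_force: [0.3, -0.3, 0.4]
width: 0.0452
```

Request:
{"op": "apply_moves", "data": {"increments": [{"grip":255,"xyz":[0,0,0],"rotation":[0,0,0]},{"grip":255,"xyz":[0,0,0],"rotation":[0,0,0]},{"grip":255,"xyz":[0,0,0],"rotation":[0,0,0]},{"grip":255,"xyz":[0,0,0],"rotation":[0,0,0]},{"grip":255,"xyz":[0,0,0],"rotation":[0,0,0]}]}}

```text
time: 13.82
ee_pos: [0.5059, -0.2768, 0.0333]
eef_rot: [0.997, 0.081, -0.003, -0.001]
ft_force: [0.7, 0.7, 0.7]
width: 0.0201
```

```bash
python3 - <<'E'
from h import *
from bench import r,viewer
s=r.read_state();print(s["width"],s["ft_force"])
go(s,(.5076,-.276,.0345),9.4)
w=viewer.camera("wrist"); np.savez("pics/w10.npz",**w)
cv2.imwrite("pics/w10z.png",cv2.resize(w["img"][180:320,160:340],None,fx=4,fy=4))
E
```

```text
0.020071209047394834 [0.67700009 0.67324263 0.67399309]
ee [ 0.5059 -0.2768  0.0333] yaw 9.28 -> xyz [ 1.8 -0.5 -1.2] rot [-0.19  0.37 -0.12]
```

View pics/w10z.png

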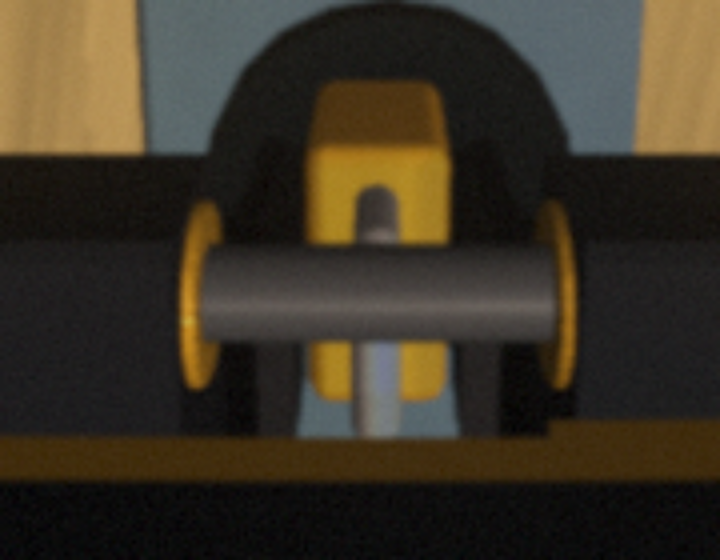

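```bash
python3 - <<'E'
from h import *
from bench import r,viewer
s=r.read_state()
for f in("top0","t1"):
    c=load(f"pics/{f}.npz"); h=cv2.cvtColor(c["img"],cv2.COLOR_BGR2HSV).astype(int)
    # white arms : brighter than board
    m=(h[...,2]>125)&(h[...,1]<60); k=np.zeros_like(m);k[190:228,138:174]=1;m&=k
    ys,xs=np.where(m); print(f,len(xs),xs.min(),xs.max(),ys.min(),ys.max())
    pts=np.c_[xs,ys].astype(float); W=plane(c,pts,.028)[:,:2]
    ce0=W.mean(0)
    # split arms: fit two lines
    d=W-ce0; A=d[abs(d[:,0])>abs(d[:,1])+.006]; B=d[abs(d[:,1])>abs(d[:,0])+.006]
    pa=np.polyfit(A[:,0],A[:,1],1); pb=np.polyfit(B[:,1],B[:,0],1)
    y=(pa[0]*pb[1]+pa[1])/(1-pa[0]*pb[0]); x=pb[0]*y+pb[1]
    print("cross",ce0+[x,y],"mean",ce0,"arm dirs deg",np.degrees(np.arctan(pa[0])),np.degrees(np.arctan(pb[0])),W.min(0),W.max(0))
    P=cloud(c); Q=P[138:160,138:160].reshape(-1,3); Q=Q[(Q[:,2]>.187)&(Q[:,2]<.2)]; print("post",Q.mean(0))
go(s,(.5059,-.2768,.26),9.3)
E
```

```text
top0 160 141 169 194 222
cross [0.47092626 0.29419614] mean [0.47236527 0.29398554] arm dirs deg -0.7422331860254316 1.062933333217301 [0.43005   0.2525103] [0.51389999 0.33682673]
post [0.62040204 0.28908967 0.19439323]
t1 167 141 169 194 222
cross [0.47089073 0.29402746] mean [0.47238719 0.29370894] arm dirs deg -0.9049307199112719 1.0301731924258635 [0.43005   0.2525103] [0.51395126 0.33682673]
post [0.62053652 0.28984865 0.19409727]
ee [ 0.5059 -0.2768  0.0333] yaw 9.28 -> xyz [  -1.5   -0.7 -226.7] rot [-0.19  0.37 -0.02]
```

Request:
{"op": "apply_moves", "data": {"increments": [{"grip":255,"xyz":[0,0,-30],"rotation":[0,0,0]},{"grip":255,"xyz":[0,0,-90],"rotation":[0,0,0]},{"grip":255,"xyz":[0,0,-150],"rotation":[0,0,0]},{"grip":255,"xyz":[0,0,-210],"rotation":[0,0,0]},{"grip":255,"xyz":[0,0,-235],"rotation":[0,0,0]}]}}

```text
time: 14.5
ee_pos: [0.5078, -0.278, 0.2714]
eef_rot: [0.997, 0.081, -0.002, -0.001]
ft_force: [-0.1, -0.0, -2.9]
width: 0.0197
```

```bash
python3 - <<'E'
from h import *
from bench import r,viewer
s=r.read_state(); print(s["width"],s["ft_force"])
go(s,(.45,.0,.265),60)
go(s,(.47,.295,.265),60)
E
```

```text
0.019708909504046065 [-0.07428991 -0.02377964 -2.88310689]
ee [ 0.5078 -0.278   0.2714] yaw 9.25 -> xyz [ -12.4 -283.7    7. ] rot [ -0.18   0.13 -50.75]
ee [ 0.5078 -0.278   0.2714] yaw 9.25 -> xyz [  54.8 -571.7    7.3] rot [ -0.18   0.13 -50.75]
```

Request:
{"op": "apply_moves", "data": {"increments": [{"grip":255,"xyz":[-3,-50,0],"rotation":[0,0,-10]},{"grip":255,"xyz":[-6,-105,0],"rotation":[0,0,-20]},{"grip":255,"xyz":[-9,-160,0],"rotation":[0,0,-30]},{"grip":255,"xyz":[-10,-215,0],"rotation":[0,0,-40]},{"grip":255,"xyz":[-12,-270,0],"rotation":[0,0,-50]}]}}

```text
time: 15.12
ee_pos: [0.4516, -0.012, 0.2717]
eef_rot: [0.868, 0.497, -0.001, -0.002]
ft_force: [0.3, -0.7, -2.8]
width: 0.0197
```

```bash
python3 - <<'E'
from h import *
from bench import r,viewer
s=r.read_state(); print(s["width"],s["ft_force"])
go(s,(.4712,.294,.265),60)
E
```

```text
0.01973060950960073 [ 0.28890116 -0.69456505 -2.79909096]
ee [ 0.4516 -0.012   0.2717] yaw 59.57 -> xyz [ 273.8 -138.     7.2] rot [-0.24  0.02 -0.43]
```

Request:
{"op": "apply_moves", "data": {"increments": [{"grip":255,"xyz":[50,-25,0],"rotation":[-0.2,0,0]},{"grip":255,"xyz":[105,-53,0],"rotation":[-0.2,0,0]},{"grip":255,"xyz":[160,-81,0],"rotation":[-0.2,0,0]},{"grip":255,"xyz":[215,-109,0],"rotation":[-0.2,0,0]},{"grip":255,"xyz":[265,-134,0],"rotation":[-0.2,0,0]}]}}

```text
time: 15.75
ee_pos: [0.4698, 0.2862, 0.2717]
eef_rot: [0.868, 0.497, -0.001, -0.0]
ft_force: [1.7, -0.1, -1.2]
width: 0.0201
```

Request:
{"op": "apply_moves", "data": {"increments": [{"grip":255,"xyz":[8,-4,60],"rotation":[0,0,0]},{"grip":255,"xyz":[8,-4,120],"rotation":[0,0,0]},{"grip":255,"xyz":[8,-4,155],"rotation":[0,0,0]},{"grip":255,"xyz":[8,-4,155],"rotation":[0,0,0]}]}}

```text
time: 16.25
ee_pos: [0.4685, 0.2934, 0.114]
eef_rot: [0.868, 0.497, -0.004, 0.001]
ft_force: [-0.0, -0.2, -1.7]
width: 0.0199
```

```bash
python3 - <<'E'
from h import *
from bench import r,viewer
s=r.read_state(); print(s["width"],s["ft_force"])
go(s,(.4712,.294,.044),60)
w=viewer.camera("wrist"); np.savez("pics/w11.npz",**w);cv2.imwrite("pics/w11.png",w["img"])
w=viewer.camera("scene"); np.savez("pics/s11.npz",**w);cv2.imwrite("pics/s11.png",w["img"])
E
```

```text
0.019935367129869392 [-0.02449035 -0.20717326 -1.71226905]
ee [0.4685 0.2934 0.114 ] yaw 59.58 -> xyz [ 2.4  2.2 70. ] rot [-0.14  0.41 -0.42]
```

View pics/w11.png

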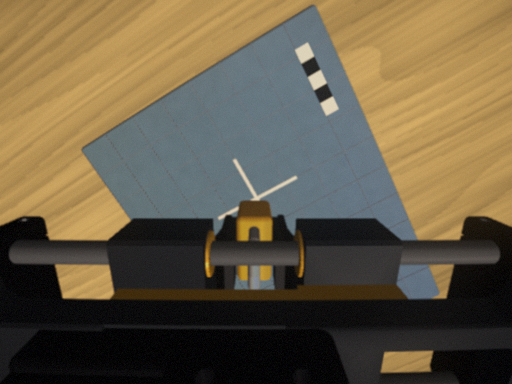

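View pics/s11.png

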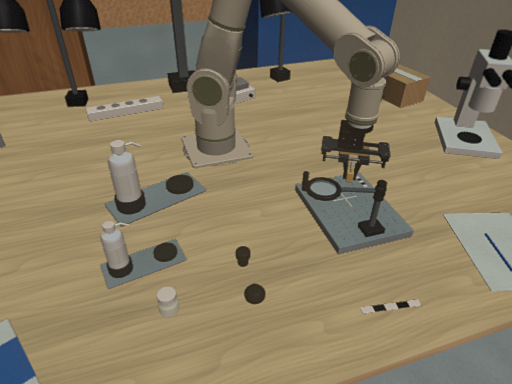

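```bash
python3 - <<'E'
from h import *
from bench import r
w=load("pics/w11.npz"); s=r.read_state()
h=cv2.cvtColor(w["img"],cv2.COLOR_BGR2HSV).astype(int)
m=(h[...,2]>150)&(h[...,1]<70); k=np.zeros_like(m); k[150:225,212:305]=1; m&=k
m[196:,236:276]=0
b,l=blobs(m,20); 
for i,st,ce in b: print(st,ce)
ys,xs=np.where(m); pts=np.c_[xs,ys].astype(float)
# line1: from (235,159) to (255,195); line2: from (297,178) to (220,217)
def near(a,b):
    a,b=np.array(a,float),np.array(b,float); d=(b-a)/np.linalg.norm(b-a); n=np.array([-d[1],d[0]]); return abs((pts-a)@n)<4
L=[]
for a,bb in (((235,159),(256,196)),((297,178),(220,217))):
    q=pts[near(a,bb)]; W=plane(w,q,.028)[:,:2]; c0=W.mean(0); u,sv,vt=np.linalg.svd(W-c0); L.append((c0,vt[0],len(q),sv)); print(len(q),vt[0],sv[1]/len(q)**.5)
A=np.c_[L[0][1],-L[1][1]]; t=np.linalg.solve(A,L[1][0]-L[0][0]); X=L[0][0]+t[0]*L[0][1]; print("cross",X)
go(s,(X[0],X[1],.044),60)
E
```

```text
[233 159  64  37 342] [260.80116959 181.40643275]
[218 207  18  13  72] [226.91666667 213.20833333]
180 [ 0.99993949 -0.01100046] 0.0012159318022004352
240 [-0.02538907 -0.99967765] 0.0011540835150612948
cross [0.47034578 0.2938485 ]
ee [0.4707 0.295  0.1178] yaw 59.57 -> xyz [-1.1  0.3 73.8] rot [-0.03  0.04 -0.43]
```

Request:
{"op": "apply_moves", "data": {"increments": [{"grip":255,"xyz":[-1,0.5,30],"rotation":[0,0,0]},{"grip":255,"xyz":[-1,0.5,55],"rotation":[0,0,0]},{"grip":255,"xyz":[-1,0.5,70],"rotation":[0,0,0]},{"grip":255,"xyz":[-1,0.5,75],"rotation":[0,0,0]},{"grip":255,"xyz":[-1,0.5,75],"rotation":[0,0,0]}]}}

```text
time: 16.98
ee_pos: [0.471, 0.2942, 0.0436]
eef_rot: [0.868, 0.497, 0.0, -0.0]
ft_force: [-0.2, 0.0, -1.5]
width: 0.0195
```

Request:
{"op": "apply_moves", "data": {"increments": [{"grip":255,"xyz":[0,0,0.7],"rotation":[0,0,0]},{"grip":255,"xyz":[0,0,1.2],"rotation":[0,0,0]},{"grip":255,"xyz":[0,0,1.2],"rotation":[0,0,0]}]}}

```text
time: 17.35
ee_pos: [0.4711, 0.2943, 0.0426]
eef_rot: [0.868, 0.497, 0.0, -0.0]
ft_force: [-0.6, -0.4, -2.6]
width: 0.0198
```

Request:
{"op": "apply_moves", "data": {"increments": [{"grip":255,"xyz":[0,0,0.8],"rotation":[0,0,0]},{"grip":255,"xyz":[0,0,1.5],"rotation":[0,0,0]},{"grip":255,"xyz":[0,0,1.5],"rotation":[0,0,0]}]}}

```text
time: 17.73
ee_pos: [0.4712, 0.2943, 0.0413]
eef_rot: [0.868, 0.497, 0.0, -0.0]
ft_force: [-1.2, -0.9, 0.9]
width: 0.0198
```

Contact with the board is felt, so I'm releasing.

Request:
{"op": "apply_moves", "data": {"increments": [{"grip":0,"xyz":[0,0,0],"rotation":[0,0,0]},{"grip":0,"xyz":[0,0,0],"rotation":[0,0,0]},{"grip":0,"xyz":[0,0,0],"rotation":[0,0,0]},{"grip":0,"xyz":[0,0,0],"rotation":[0,0,0]},{"grip":0,"xyz":[0,0,0],"rotation":[0,0,0]}]}}

```text
time: 18.35
ee_pos: [0.4712, 0.2943, 0.0413]
eef_rot: [0.868, 0.497, 0.0, -0.0]
ft_force: [-0.1, 0.3, 0.6]
width: 0.0621
```

Request:
{"op": "apply_moves", "data": {"increments": [{"grip":0,"xyz":[0,0,0],"rotation":[0,0,0]},{"grip":0,"xyz":[0,0,-30],"rotation":[0,0,0]},{"grip":0,"xyz":[0,0,-90],"rotation":[0,0,0]},{"grip":0,"xyz":[0,0,-150],"rotation":[0,0,0]},{"grip":0,"xyz":[0,0,-210],"rotation":[0,0,0]}]}}

```text
time: 18.98
ee_pos: [0.4709, 0.2939, 0.2534]
eef_rot: [0.868, 0.497, 0.0, -0.0]
ft_force: [0.7, 0.2, 0.8]
width: 0.0867
```

```bash
python3 - <<'E'
from h import *
from bench import r,viewer
s=r.read_state(); print(s["width"],s["ft_force"])
w=viewer.camera("wrist"); np.savez("pics/w12.npz",**w);cv2.imwrite("pics/w12.png",w["img"])
P=cloud(w); m=(np.hypot(P[...,0]-.471,P[...,1]-.294)<.04)&(P[...,2]>.035)&(P[...,2]<.1); m[220:]=0
Q=P[m]; t=Q[(Q[:,2]>.053)&(Q[:,2]<.071)]; print("pad",cv2.minAreaRect(t[:,:2].astype(np.float32)*1000),np.median(t[:,2]),Q[:,2].max())
t=viewer.camera("top"); np.savez("pics/t12.npz",**t);cv2.imwrite("pics/t12.png",t["img"])
P=cloud(t)
for n,box,zr in [("lens",(170,140,212,195),(.155,.176)),("pin",(205,165,222,185),(.205,.22)),("posttop",(138,138,160,160),(.187,.2))]:
    a,b,e,g=box; Q=P[b:g,a:e].reshape(-1,3); Q=Q[(Q[:,2]>zr[0])&(Q[:,2]<zr[1])]; print(n,len(Q),Q.mean(0).round(4),np.median(Q,0).round(4))
E
```

```text
0.08672802475742034 [0.73543953 0.1992751  0.80156102]
pad ((470.64337158203125, 295.7854309082031), (18.916622161865234, 39.98151397705078), 59.33908462524414) 0.0640149031610795 0.09141687183973668
lens 903 [0.5648 0.1585 0.1706] [0.5658 0.1565 0.1706]
pin 27 [0.5453 0.1051 0.2158] [0.5459 0.1041 0.2165]
posttop 77 [0.6205 0.2894 0.1946] [0.6202 0.2891 0.1948]
```

View pics/w12.png

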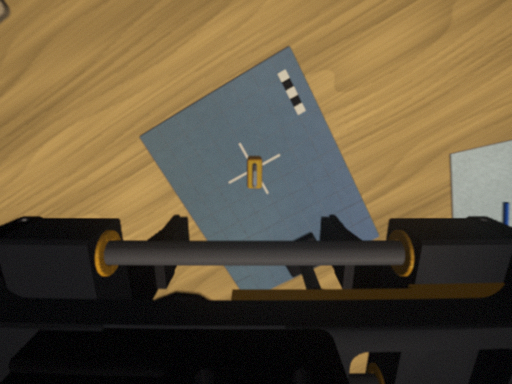

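View pics/t12.png

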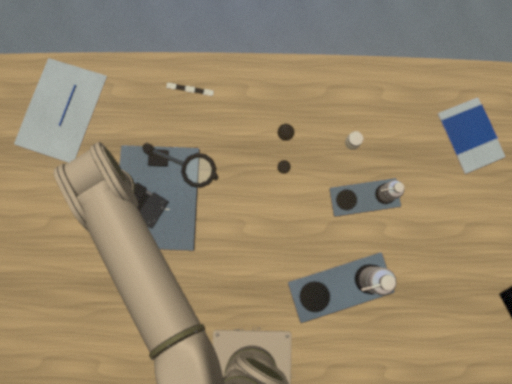

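The padlock stands on the cross at (255,172) px, 2 mm off centre by range. The lens arm is at about 1.22 rad, with its pin at (0.5455,0.105). Next I'll grip the pin and swing it.

```bash
python3 - <<'E'
from h import *
from bench import r,viewer
s=r.read_state(); print(s["joint_positions"].round(3))
go(s,(.5455,.105,.25),140)
c=load("pics/t12.npz");h=cv2.cvtColor(c["img"],cv2.COLOR_BGR2HSV)
P=cloud(c); Q=P[135:195,165:225].reshape(-1,3)
# ring: fit circle to dark pixels at height ~.174 
m=(h[...,2]<85)&(abs(P[...,2]-.172)<.006); m[:,:182]=0;m[:,215:]=0;m[:150]=0;m[190:]=0
ys,xs=np.where(m); W=plane(c,np.c_[xs,ys],.174)[:,:2]; print(len(W),W.min(0),W.max(0),(W.min(0)+W.max(0))/2,cv2.minEnclosingCircle(W.astype(np.float32)))
E
```

```text
[-1.075  0.163  0.494  1.634 -0.081  1.353  0.47 ]
ee [0.4736 0.2954 0.2582] yaw 59.54 -> xyz [-127.7  158.5    7.2] rot [  0.56  -0.4  -80.46]
338 [0.51691091 0.10830683] [0.61011068 0.19572967] [0.5635108  0.15201825] ((0.5640175938606262, 0.15313111245632172), 0.04741421341896057)
```

Request:
{"op": "apply_moves", "data": {"increments": [{"grip":0,"xyz":[-20,25,5],"rotation":[0,0,-10]},{"grip":0,"xyz":[-50,60,5],"rotation":[0,0,-20]},{"grip":0,"xyz":[-80,100,5],"rotation":[0,0,-30]},{"grip":0,"xyz":[-110,135,5],"rotation":[0,0,-40]},{"grip":0,"xyz":[-127,158,5],"rotation":[0,0,-50]}]}}

```text
time: 19.7
ee_pos: [0.5459, 0.1031, 0.2521]
eef_rot: [0.576, 0.818, 0.005, 0.001]
ft_force: [0.3, 0.3, -0.7]
width: 0.0872
```

```bash
python3 - <<'E'
from h import *
from bench import r,viewer
s=r.read_state(); print(s["joint_positions"].round(3))
go(s,(.545,.1045,.25),130)
w=viewer.camera("wrist"); np.savez("pics/w13.npz",**w);cv2.imwrite("pics/w13.png",w["img"])
print(proj(w,[[.545,.1045,.217],[.564,.153,.174]]))
E
```

```text
[-0.77   0.166  0.572  1.652 -0.098  1.342  1.731]
ee [0.5459 0.1031 0.2521] yaw 109.72 -> xyz [ 1.6 -0.4  2.1] rot [  0.61  -0.15 -20.28]
[[255.87660072 214.0759785 ]
 [296.13403869 231.20239455]]
```

View pics/w13.png

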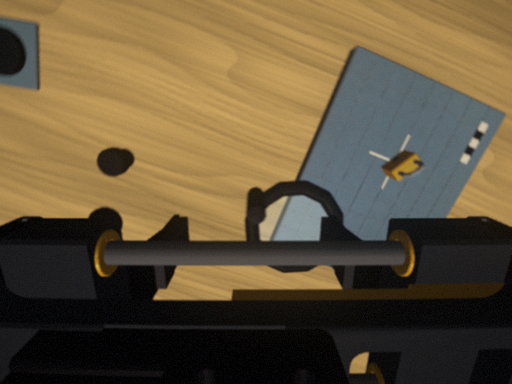

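Request:
{"op": "apply_moves", "data": {"increments": [{"grip":0,"xyz":[1.5,-0.5,5],"rotation":[0,0,-10]},{"grip":0,"xyz":[1.5,-0.5,15],"rotation":[0.5,0,-20]},{"grip":0,"xyz":[1.5,-0.5,40],"rotation":[0.5,0,-20]},{"grip":0,"xyz":[1.5,-0.5,55],"rotation":[0.5,0,-20]},{"grip":0,"xyz":[1.5,-0.5,59],"rotation":[0.5,0,-20]}]}}

```text
time: 20.38
ee_pos: [0.5459, 0.1013, 0.1923]
eef_rot: [0.421, 0.907, 0.0, -0.0]
ft_force: [1.0, -0.3, 0.7]
width: 0.0868
```

Request:
{"op": "apply_moves", "data": {"increments": [{"grip":255,"xyz":[0,0,0],"rotation":[0,0,0]},{"grip":255,"xyz":[0,0,0],"rotation":[0,0,0]},{"grip":255,"xyz":[0,0,0],"rotation":[0,0,0]},{"grip":255,"xyz":[0,0,0],"rotation":[0,0,0]},{"grip":255,"xyz":[0,0,0],"rotation":[0,0,0]}], "squeeze": 6}}

```text
time: 21.0
ee_pos: [0.546, 0.1013, 0.1924]
eef_rot: [0.421, 0.907, 0.001, -0.0]
ft_force: [-1.7, 0.8, 0.3]
width: 0.0452
```

Request:
{"op": "apply_moves", "data": {"increments": [{"grip":255,"xyz":[0,0,0],"rotation":[0,0,0]},{"grip":255,"xyz":[0,0,0],"rotation":[0,0,0]},{"grip":255,"xyz":[0,0,0],"rotation":[0,0,0]},{"grip":255,"xyz":[0,0,0],"rotation":[0,0,0]},{"grip":255,"xyz":[0,0,0],"rotation":[0,0,0]}]}}

```text
time: 21.62
ee_pos: [0.546, 0.1016, 0.1924]
eef_rot: [0.421, 0.907, 0.001, -0.0]
ft_force: [0.2, 2.9, -1.0]
width: 0.0155
```

```bash
cat >> h.py <<'E'
POST=np.array([.6204,.2892])
def arc(st,th0,th1,n,z,off=(0,0),y0=130,y1=90,A=247.8,B=177.5):
    q=R.from_quat(st["eef_rot"])
    for k in range(1,n+1):
        th=th0+(th1-th0)*k/n; t=np.radians(th); p=POST+.2*np.array([np.cos(t),np.sin(t)])
        yaw=y0+(y1-y0)*(A-th)/(A-B); a=np.radians(yaw)
        G=np.array([[np.cos(a),np.sin(a),0],[np.sin(a),-np.cos(a),0],[0,0,-1]])
        P=np.r_[p,z]-G@np.array([off[0],off[1],0])
        d=q.inv().apply(P-st["ee_pos"])*1000; rv=np.degrees((q.inv()*R.from_matrix(G)).as_rotvec())
        print(round(th,1),"xyz",d.round(1),"rot",rv.round(1))
E
python3 - <<'E'
from h import *
from bench import r,viewer
s=r.read_state(); print(s["joint_positions"].round(3),s["width"],s["ft_force"])
p=s["ee_pos"][:2]-POST; th=np.degrees(np.arctan2(p[1],p[0]))%360; print("th",th,np.linalg.norm(p))
go(s,(.545,.1045,.193),130)
arc(s,th,th-25,5,.193)
w=viewer.camera("wrist"); np.savez("pics/w14.npz",**w);cv2.imwrite("pics/w14.png",w["img"])
E
```

```text
[-0.73   0.214  0.534  1.727 -0.116  1.232  2.106] 0.01552270863219712 [ 0.24342517  2.88161071 -0.96736591]
th 248.35818002040463 0.20183529932680955
ee [0.546  0.1016 0.1924] yaw 130.22 -> xyz [ 2.8  1.1 -0.6] rot [ 0.05 -0.07  0.22]
243.4 xyz [16.6 -5.9 -0.6] rot [ 0.1 -0.1  2.7]
238.4 xyz [ 32.9 -12.1  -0.6] rot [ 0.1 -0.1  5.6]
233.4 xyz [ 49.7 -16.8  -0.5] rot [ 0.  -0.1  8.4]
228.4 xyz [ 66.9 -20.   -0.5] rot [ 0.  -0.1 11.3]
223.4 xyz [ 84.2 -21.7  -0.5] rot [ 0.  -0.1 14.1]
```

View pics/w14.png

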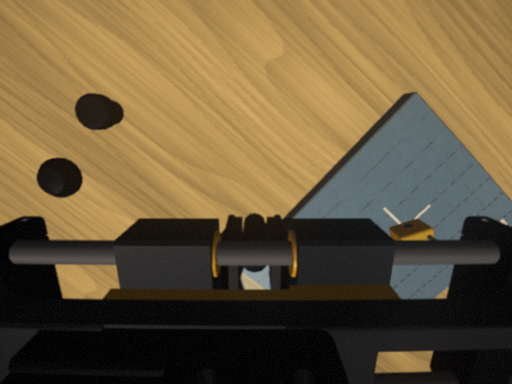

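The pin is between the pads at (255,222) px, opening 15.5 mm. I'm swinging it along the arc.

Request:
{"op": "apply_moves", "data": {"increments": [{"grip":255,"xyz":[16,-7,0],"rotation":[0,0,2.5]},{"grip":255,"xyz":[32,-13,0],"rotation":[0,0,5.5]},{"grip":255,"xyz":[49,-17.5,0],"rotation":[0,0,8.5]},{"grip":255,"xyz":[66,-21,0],"rotation":[0,0,11.5]},{"grip":255,"xyz":[84,-22.5,0],"rotation":[0,0,14]}]}}

```text
time: 22.3
ee_pos: [0.4738, 0.1499, 0.1923]
eef_rot: [0.53, 0.848, -0.0, -0.0]
ft_force: [-1.5, -2.9, -0.7]
width: 0.0158
```

```bash
python3 - <<'E'
from h import *
from bench import r,viewer
s=r.read_state(); print(s["joint_positions"].round(3),s["width"],s["ft_force"])
p=s["ee_pos"][:2]-POST; th=np.degrees(np.arctan2(p[1],p[0]))%360; print("th",th,np.linalg.norm(p))
arc(s,th,th-25,5,.193)
E
```

```text
[-0.868  0.067  0.494  1.867 -0.034  1.217  1.662] 0.01584569081390557 [-1.53705474 -2.90787405 -0.73044318]
th 223.53796440658067 0.2022184893674053
218.5 xyz [17.5 -2.4 -0.7] rot [-0.1 -0.   2.7]
213.5 xyz [34.7 -5.4 -0.7] rot [-0.1 -0.   5.5]
208.5 xyz [52.1 -7.  -0.7] rot [-0.1 -0.   8.4]
203.5 xyz [69.5 -7.  -0.7] rot [-0.1 -0.  11.2]
198.5 xyz [86.9 -5.4 -0.7] rot [-0.1 -0.  14.1]
```

Request:
{"op": "apply_moves", "data": {"increments": [{"grip":255,"xyz":[17.5,-3.5,0],"rotation":[0,0,2.5]},{"grip":255,"xyz":[34.5,-6.5,0],"rotation":[0,0,5.5]},{"grip":255,"xyz":[52,-8,0],"rotation":[0,0,8.5]},{"grip":255,"xyz":[69.5,-8,0],"rotation":[0,0,11]},{"grip":255,"xyz":[87,-6.5,0],"rotation":[0,0,14]}]}}

```text
time: 22.92
ee_pos: [0.4292, 0.2248, 0.1922]
eef_rot: [0.63, 0.777, -0.001, -0.001]
ft_force: [-1.4, -1.0, 0.5]
width: 0.0159
```

```bash
python3 - <<'E'
from h import *
from bench import r,viewer
s=r.read_state(); print(s["joint_positions"].round(3),s["width"],s["ft_force"])
p=s["ee_pos"][:2]-POST; th=np.degrees(np.arctan2(p[1],p[0]))%360; print("th",th,np.linalg.norm(p))
arc(s,th,177.7,4,.193)
E
```

```text
[-0.975  0.038  0.412  1.892 -0.017  1.218  1.22 ] 0.015854277500631606 [-1.38565844 -0.99362604  0.50135523]
th 198.61282784062206 0.20176489997181887
193.4 xyz [18.4  0.4 -0.8] rot [-0.1  0.   2.9]
188.2 xyz [36.6  0.8 -0.8] rot [-0.1  0.   5.8]
182.9 xyz [54.8  2.8 -0.8] rot [-0.1  0.1  8.8]
177.7 xyz [72.6  6.5 -0.8] rot [-0.1  0.1 11.8]
```

Request:
{"op": "apply_moves", "data": {"increments": [{"grip":255,"xyz":[18.5,-0.7,0],"rotation":[0,0,3]},{"grip":255,"xyz":[36.5,0,0],"rotation":[0,0,6]},{"grip":255,"xyz":[55,2,0],"rotation":[0,0,9]},{"grip":255,"xyz":[72.5,5.5,0],"rotation":[0,0,12]},{"grip":255,"xyz":[72.5,5.5,0],"rotation":[0,0,12]}]}}

```text
time: 23.55
ee_pos: [0.4191, 0.2977, 0.1921]
eef_rot: [0.707, 0.707, -0.002, -0.001]
ft_force: [-4.8, 0.5, 3.4]
width: 0.0158
```

```bash
python3 - <<'E'
from h import *
from bench import r,viewer
s=r.read_state(); print(s["width"],s["ft_force"])
p=s["ee_pos"][:2]-POST; th=np.degrees(np.arctan2(p[1],p[0]))%360; print("th",th,np.linalg.norm(p),s["ee_pos"])
for n in("top","wrist"):
    w=viewer.camera(n); np.savez(f"pics/{n}15.npz",**w);cv2.imwrite(f"pics/{n}15.png",w["img"])
E
```

```text
0.015769125032691206 [-4.79252355  0.48070758  3.40122765]
th 177.57471216845718 0.20147576941546097 [0.4191047  0.29772577 0.19209407]
```

View pics/top15.png

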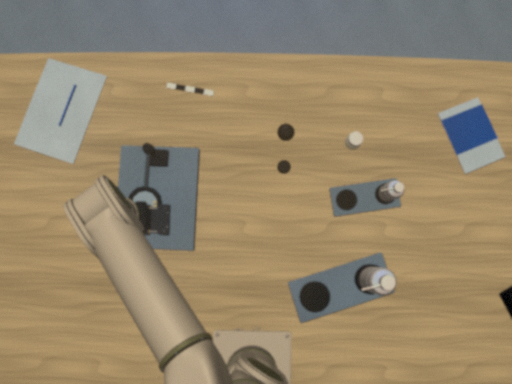

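View pics/wrist15.png

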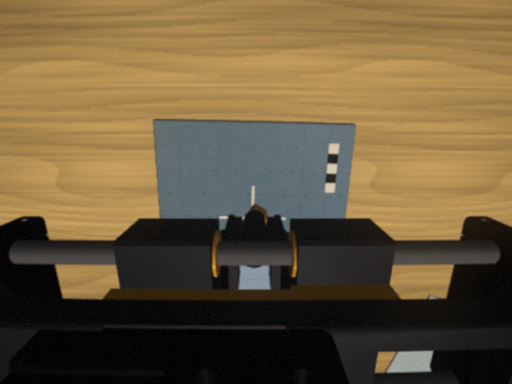

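The lens now lies along the board above the cross, in top view around (147,197) px. I'm releasing and lifting.

Request:
{"op": "apply_moves", "data": {"increments": [{"grip":0,"xyz":[0,0,0],"rotation":[0,0,0]},{"grip":0,"xyz":[0,0,0],"rotation":[0,0,0]},{"grip":0,"xyz":[0,0,0],"rotation":[0,0,0]},{"grip":0,"xyz":[0,0,0],"rotation":[0,0,0]}]}}

```text
time: 24.15
ee_pos: [0.4192, 0.2963, 0.1921]
eef_rot: [0.707, 0.707, -0.002, -0.001]
ft_force: [0.2, -0.5, 0.5]
width: 0.0477
```

Request:
{"op": "apply_moves", "data": {"increments": [{"grip":0,"xyz":[0,0,-20],"rotation":[0,0,0]},{"grip":0,"xyz":[0,0,-60],"rotation":[0,0,0]},{"grip":0,"xyz":[0,0,-100],"rotation":[0,0,0]},{"grip":0,"xyz":[-50,0,-120],"rotation":[0,0,0]},{"grip":0,"xyz":[-100,0,-120],"rotation":[0,0,0]}]}}

```text
time: 24.78
ee_pos: [0.4202, 0.1955, 0.3138]
eef_rot: [0.707, 0.707, -0.0, -0.0]
ft_force: [0.8, -0.7, 0.1]
width: 0.0862
```

Request:
{"op": "apply_moves", "data": {"increments": [{"grip":0,"xyz":[-55,0,0],"rotation":[0,0,0]},{"grip":0,"xyz":[-110,0,0],"rotation":[0,0,0]},{"grip":0,"xyz":[-150,0,0],"rotation":[0,0,0]},{"grip":0,"xyz":[-150,0,0],"rotation":[0,0,0]}]}}

```text
time: 25.28
ee_pos: [0.4204, 0.0426, 0.3143]
eef_rot: [0.709, 0.705, 0.0, -0.001]
ft_force: [0.1, 0.4, -0.4]
width: 0.0873
```

```bash
python3 - <<'E'
from h import *
from bench import r,viewer
s=r.read_state(); print(s["width"],s["ft_force"],s["ee_pos"])
for n in("top","scene"):
    w=viewer.camera(n); np.savez(f"pics/{n}16.npz",**w)
    I=w["img"]; b=(120,225,105,225) if n=="top" else (150,260,280,430)
    cv2.imwrite(f"pics/{n}16z.png",cv2.resize(I[b[0]:b[1],b[2]:b[3]],None,fx=5,fy=5)); cv2.imwrite(f"pics/{n}16.png",I)
c=load("pics/top16.npz"); P=cloud(c)
def sel(cx,cy,rad,z0,z1):
    m=(np.hypot(P[...,0]-cx,P[...,1]-cy)<rad)&(P[...,2]>z0)&(P[...,2]<z1); return P[m]
Q=sel(.471,.295,.06,.16,.178); print("lens",len(Q),Q.mean(0),(Q.min(0)+Q.max(0))/2, cv2.minEnclosingCircle(Q[:,:2].astype(np.float32)))
Q=sel(.42,.297,.03,.2,.225); print("pin",len(Q),Q.mean(0) if len(Q) else "")
Q=sel(.471,.295,.03,.045,.1); print("pad",len(Q),Q.mean(0) if len(Q) else "")
Q=sel(.5275,-.3945,.012,.15,.18);print("cap",np.median(Q,0))
E
```

```text
0.08729005655798987 [ 0.11673051  0.41447465 -0.40231354] [0.42044276 0.04262613 0.3142609 ]
lens 974 [0.47175996 0.29415637 0.17075277] [0.47077119 0.29499972 0.16972087] ((0.47087326645851135, 0.2916198968887329), 0.05867784097790718)
pin 38 [0.41931151 0.29414947 0.21465317]
pad 0 
cap [ 0.52759806 -0.39388816  0.16452664]
```

View pics/top16z.png

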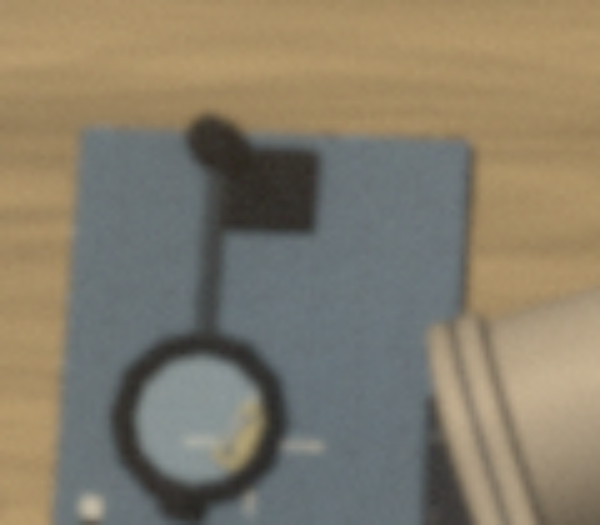

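View pics/scene16z.png

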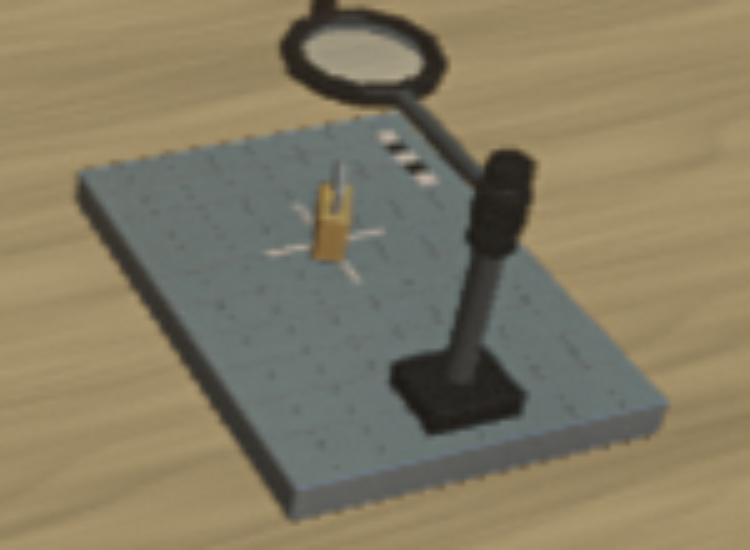

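```bash
python3 - <<'E'
from h import *
from bench import r,viewer
c=viewer.camera("top"); P=cloud(c); h=cv2.cvtColor(c["img"],cv2.COLOR_BGR2HSV)
m=(h[...,2]<85); m[:187]=0;m[219:]=0;m[:,:125]=0;m[:,164:]=0
ys,xs=np.where(m); W=plane(c,np.c_[xs,ys],.174)[:,:2]; k=np.hypot(*(W-[.4705,.294]).T)<.055; W=W[k]
print("ring",(W.min(0)+W.max(0))/2,W.max(0)-W.min(0))
for n,box,z,old in [("eye",(270,155,300,178),.048,(.5999,-.0855)),("mouse",(270,120,300,142),.03,(.7098,-.0912))]:
    mm=np.zeros((384,512),np.uint8);a,b,e,g=box;mm[b:g,a:e]=(h[b:g,a:e,2]<90);B,_=blobs(mm);ce=max(B,key=lambda x:x[1][4])[2];print(n,plane(c,ce,z)[0],old)
Q=P[125:155,340:370].reshape(-1,3);Q=Q[(Q[:,2]>.05)&(Q[:,2]<.065)];print("jar",Q.mean(0))
s=viewer.camera("scene"); 
PS=cloud(s); q=PS[(np.hypot(PS[...,0]-.471,PS[...,1]-.295)<.035)&(PS[...,2]>.05)&(PS[...,2]<.1)]; print("pad scene",len(q),q.mean(0),q[:,2].max())
print(r.read_state()["time"])
r.close_job()
E
```

```text
ring [0.47264622 0.29317428] [0.08451033 0.09559564]
eye [ 0.59985735 -0.08546621  0.048     ] (0.5999, -0.0855)
mouse [ 0.70977133 -0.09117513  0.03      ] (0.7098, -0.0912)
jar [ 0.68853207 -0.29750616  0.05939666]
pad scene 81 [0.4789148  0.29212513 0.06550115] 0.08965734670610026
25.475
the job is handed in; nothing more can be done
```

The job is done and handed in at 25.5 s of the 69 s allowed; the hand-in reported no verdict.

- **Padlock on the disc:** I stood it on the smaller duster's disc and let go. It measured within about 1 mm of the disc's centre, still upright after the press.
- **Cap:** I pressed it until it stopped, at 18 N with no further travel. At the end it read 164.5 mm high, which is fully up.
- **Padlock on the cross:** From directly above it measured about 2 mm from the centre, upright and released.
- **Lens:** I gripped the pin, swung the arm over and let go. The ring centre measured about (0.473, 0.293) and the padlock (0.471, 0.296), so about 3 mm apart (limit 20 mm).
- **Bystanders:** The eyepiece, jar and mouse showed less than 1 mm of movement.
- **Robot:** It finished clear of everything, at about 0.31 m height.

**Checks that disagreed or were weak:**
- **Scene camera:** It put the padlock about 9 mm off (0.479, 0.292), probably because it sees only the near faces. It also put the disc about 7 mm off in x, and I used the top and wrist views instead.
- **Top view of the padlock:** At the end its depth readings gave nothing for the padlock under the lens.
- **Ring fit:** One side measured short (85 mm against 98 mm), so its centre could be a few millimetres out.

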